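# Fill the soap rack on the spring scale until the pointer sinks to the mark

### The arm

A 6-joint arm with a two-finger parallel gripper is mounted at the origin on a cart in front of the work surface, level with it; the furniture and walls round the work are solid. World frame = base frame: x ahead of the robot, y to its left, z up, the work surface at z = 0. Lengths are in m, angles in rad, forces in N, time in s.
With the tool pointing down it reaches from about 0.375 to 0.9 m from the base axis. Payload 3.1 kg.
Tool frame: the origin (TCP) lies midway between the tips of the shut fingers; the grasp point (between the pads) lies robot.tcp_to_grasp behind it (robot.tcp_to_grasp is the distance from the TCP to the grasp point, in m); z points along the fingers, y is the direction in which the jaws open and shut (so a half turn about z gives the same grasp; the last joint's range is limited). The gripper opens to 87 mm and grips with 3 to 60 N. Pads are 19 mm wide; open, the fingers measure 117 mm over their backs; the gripper's body (75 mm by 190 mm) begins 51 mm behind the grasp point.
Start: joints at [-1.435, 0.527, 1.433, -0, 1.181, -0.178], TCP at [0.194, -0.594, 0.223] pointing down, gripper open.
Joint ranges: [-3.08, 3.08], [-0.75, 2.2], [0.22, 2.44], [-1.43, 4.57], [0, 2.65], [-2.85, 2.85]. Speed limits (rad/s): [2.79, 2.79, 3.14, 3.14, 3.14, 3.14].

### API

Orientations are given as a unit quaternion [x, y, z, w].
In Python, from rig import robot, cams, nets gives the robot as it stands. The module is installed in compiled form; this text tells all that it offers.
- The arm moves only by the tool play_rows, never from a script. Its argument "commands" is a list of rows, each an object of numbers: "x", "y", "z": the shift along the tool's x, y, z in mm; "spin": the turn about the tool's z in rad. In form: [{"x": .., "y": .., "z": .., "spin": ..}, ...]. A call has 1 to 8 rows; each row shifts and turns the pose as measured when the row begins, along the tool's axes as they then stand; what a row does not reach is not made up. A row lasts 1/10 s, in which the tool goes at most 50 mm and 8.59 degrees, less where a joint would pass 70% of its speed; a pose out of reach is approached as far as the arm can. A call is refused whole if a number of a shift passes 50 or a number of a turn 0.15, either way. A call with a gripper value outside its range is refused whole. "grip" is the opening, from 0 (shut) to 1 (fully open), set as the call begins (left out, the last holds). The fingers move at their own pace and stop on an object; "newtons" is the grip in N (left out, the last holds). Time passes only in rows, so rows that do not move let the fingers close. It gives the time, the measured TCP pose, the force and the opening at its end, in the units of the state.
- robot.get_obs(): the state, without advancing time (a new reading comes with each control period).
- cams.camera(name): name is "scene" or "top" or "wrist"; returns a dict with "img" (420x560x3 uint8, red, green, blue), "fx", "fy", "cx", "cy" (pixels), "world_to_cam" (4x4, takes a point from world to camera coordinates); the wrist camera has in their place "mount" (4x4, takes a point from camera to tool coordinates, whose origin is the TCP and whose axes are the flange's). Camera axes: x right, y up, looking along -z (the intrinsics and any distortion apply to the point x, -y, -z); pixel columns grow to the right and rows downward; lengths in m; the calibration is good to about 2 mm. The wrist camera is an equidistant fisheye: a pixel r from the principal point sees the ray r / f radians off the axis. A picture is of the moment at which its call begins: read the wrist's pose just before it. There is no depth.
- robot.hand_in(): hands the job in, once; it reports no verdict.
Trained networks look in a picture, given as the dict that the camera call returned (one of the last four; its "shot" number tells which), for a name from the list of things; names that differ only in an ending like _2 or _b are one class to them, and where a whole thing is asked for, a point or a joint stands for the part that bears it (a point fixed in the world has none). Each returns a list of dicts, best first, with "conf" (0 to 1); they miss things now and then, are a little off and sometimes report something else, mostly with a low value. They report only what shows in the picture. A call takes as long as a camera call. They do not tell look-alikes from the thing itself.
- nets.outline_of(picture, name): "region" (420x560 bool, what is visible of it) and "pixel" ([column, row] in pixels, amid what is visible of it).
The state is a dict: "time": time; "q": joint angles; "joint_velocities": joint speeds; "joint_torque": joint torques, N m; "position": TCP position; "tool_rot": TCP orientation; "ft_force": force on the tool from outside, world axes, zero at the start; "moment": the same for the moment, N m; "grip_width": finger opening in m.
Only numpy, scipy, OpenCV 4.12 (cv2) and the standard library are available. Lean on these libraries where they do the work, as an engineer would, in place of code of your own. Each camera call takes 0.05 s, during which the arm holds its last target.

### The job

Make up the gift rack to its ordered weight: take the soap bars from the table one at a time and stand each right home in an empty slot of the wooden rack on the spring scale, and stop with the bar that brings the pointer down to the brass mark. Ease the bars in gently so that the pan is never pressed down onto its stop; leave spare bars on the table and do not disturb the other things.

Things in the scene. Friction and masses are not known exactly. Their poses are not given: they have to be found in the camera images.
- scale: grey spring scale fixed on the table; origin on the table under its pan's centre; at yaw 0 its x axis points away from the robot, y along the row of slots. Base plate x -88 to +148 mm, 150 mm wide, 21 mm high. Pan: steel, 116 x 190 mm (x, y), rim 7 mm high, overhanging the base
- tower_top (a point): top centre of the scale's tower, 205 mm above the table (a cap stands 20 mm higher); the tower stands behind the pan, x +100 to +146 mm of the scale, 92 mm wide. Its face towards the pan bears a white card with ticks 5 mm apart
- pan (a joint): how far the pan has sunk, m: 0 with the rack alone on it. It sinks straight down, without tilting, against a spring of 86 N/m, so one bar sinks it about 12 mm; after a change it swings for about a second. At 52 mm it is on its stop (overload)
- pan_floor (a point): centre of the pan's inner floor, 85 mm above the table when the pan is up; axes as the scale's. A bar standing right home in a slot has its centre 33 mm above this level and stands 30 mm proud of the rack
- rack_nominal (a point): point of the pan 28 mm above its floor's centre, at the level of the rack's top. The loose wooden rack (95 x 162 x 28 mm, 300 g) lies with its centre up to 5 mm from here in x and y, turned up to 0.6 degrees; where is not measured: feel or look. Slots: three along y at 54 mm pitch, the middle one central; each 78 mm (x) by 29 mm (y), 20 mm deep, edges broken by 1 mm
- pointer (a point): right-hand end of the dark level pointer that rides on the pan in front of the tower's card, 95 mm above the pan floor, sinking with it
- mark_line (a point): tip of the brass mark, a small flip lever (22 mm long, with a ball tab on top) pivoted at the right of the tower's card; its tip points to the card. For the order it has been flipped to its upper or its lower stop: tip 20 or 30 mm below the pointer of the empty pan, which takes two or three bars. The pointer has reached it when level with the tip or lower
- bar_0_mid (a point): centre of a wrapped soap bar, 75 x 50 x 26 mm, about 105 g (within 8 %), starting on a long narrow edge on the table (this point 25 mm, its top 50 mm above the table); the point's y axis runs along the 75 mm length, its x axis along the 50 mm (vertical) and z across the 26 mm. All four bars are alike but for the wrapper's tint
- bar_1_mid (a point): centre of a wrapped soap bar, 75 x 50 x 26 mm, about 105 g (within 8 %), starting on a long narrow edge on the table (this point 25 mm, its top 50 mm above the table); the point's y axis runs along the 75 mm length, its x axis along the 50 mm (vertical) and z across the 26 mm. All four bars are alike but for the wrapper's tint
- bar_2_mid (a point): centre of a wrapped soap bar, 75 x 50 x 26 mm, about 105 g (within 8 %), starting on a long narrow edge on the table (this point 25 mm, its top 50 mm above the table); the point's y axis runs along the 75 mm length, its x axis along the 50 mm (vertical) and z across the 26 mm. All four bars are alike but for the wrapper's tint
- bar_3_mid (a point): centre of a wrapped soap bar, 75 x 50 x 26 mm, about 105 g (within 8 %), starting on a long narrow edge on the table (this point 25 mm, its top 50 mm above the table); the point's y axis runs along the 75 mm length, its x axis along the 50 mm (vertical) and z across the 26 mm. All four bars are alike but for the wrapper's tint
- lamp_post (a point): axis of the fixed table lamp's turned wooden post, about 50 mm thick, rising to 490 mm above the table where the wide shade begins; its round foot is 150 mm across and 37 mm high. Do not sweep the arm through it
- dome_foot (a point): centre, on the table, of a fixed glass dome over a figure, 127 mm across and 232 mm high, on a wooden foot 170 mm across. Other small fixed things, none over 125 mm high, stand at the back edge and in front of the work
- striped_candle: a bystander to be left where it stands: candle in a striped tumbler, 103 mm across, 122 mm high; origin under its centre
- dropper: a bystander to be left where it stands: amber dropper bottle, 34 mm across, 104 mm high; origin under its centre
- lidded_tin: a bystander to be left where it stands: flat white lidded pot, 90 mm across, 32 mm high; origin under its centre
- dog: a bystander to be left where it stands: small black dog figure, 59 x 35 x 66 mm; origin under its centre
Things that resemble listed ones, but are neither listed nor needed, are in the scene too. Leave any purple look-alike of the part that bears bar_0_mid alone.

How it is judged:
By the outcome, as a careful person would: the job done as asked, in the order asked, and still so for the second after the job is handed in, with the robot touching nothing.
It also fails if it takes over 72 s, if anything falls off the work surface, if the arm or the gripper's body presses on something with over 40 N, if the wrist force passes 120 N, or if a joint passes its speed limit or range.

## Working session

There is one attempt and no reset: what is moved stays moved. The work goes in short steps, Python scripts to look and compute and a tool call to move; the robot and the scene stay as the last step left them, time stands still between calls to the robot, and variables do not carry over. Pictures are saved under pics/ and viewed, and the job is handed in when it is done.

Besides the shell and the picture viewer there is one more tool, called after "Emit:" by a JSON object that holds its "method" and its "body", one argument or row to a line. play_rows: Moves the arm, as the interface text tells. Its arguments: {"type":"object","properties":{"commands":{"type":"array"},"grip":{"type":"number"},"newtons":{"type":"number"}},"required":["commands"]}

```bash
mkdir -p pics; python3 - <<'E'
from rig import robot,cams,nets
import cv2,numpy as np,pickle
o=robot.get_obs();print({k:np.round(v,3).tolist() for k,v in o.items()}, robot.tcp_to_grasp)
for n in ["scene","top","wrist"]:
    c=cams.camera(n);cv2.imwrite(f"pics/{n}0.png",c["img"][:,:,::-1]);pickle.dump((o,c),open(f"{n}0.pkl","wb"))
    print(n,{k:(np.round(v,3).tolist()) for k,v in c.items() if k!="img"})
E
```

```text
{'time': 0.0, 'q': [-1.434, 0.528, 1.434, -0.0, 1.181, -0.178], 'joint_velocities': [-0.001, 0.0, 0.001, 0.001, 0.001, 0.001], 'joint_torque': [-0.003, -44.005, -17.659, 0.063, 0.058, -0.0], 'position': [0.193, -0.594, 0.222], 'tool_rot': [0.988, 0.157, 0.0, -0.001], 'ft_force': [0.605, 0.106, 0.424], 'moment': [0.041, 0.017, 0.005], 'grip_width': 0.087} 0.0187
scene {'fx': 493.996, 'fy': 493.996, 'cx': 264.343, 'cy': 214.127, 'world_to_cam': [[-0.84, -0.542, -0.007, 0.468], [0.314, -0.496, 0.81, -0.213], [-0.443, 0.678, 0.587, -1.144], [0.0, 0.0, 0.0, 1.0]], 'shot': 1}
top {'fx': 386.778, 'fy': 386.778, 'cx': 277.58, 'cy': 206.945, 'world_to_cam': [[-0.005, -1.0, -0.005, 0.119], [0.988, -0.006, 0.153, -0.49], [-0.153, -0.005, 0.988, -0.985], [0.0, 0.0, 0.0, 1.0]], 'shot': 2}
wrist {'fx': 325.192, 'fy': 325.192, 'cx': 277.938, 'cy': 210.771, 'mount': [[-0.0, 0.955, 0.298, 0.082], [1.0, 0.0, 0.001, -0.0], [0.001, 0.298, -0.955, -0.162], [0.0, 0.0, 0.0, 1.0]], 'shot': 3}
```

```bash
cat > h.py <<'E'
import numpy as np,cv2,pickle
from scipy.spatial.transform import Rotation as R
def ray(c,px,o=None):
    u,v=px
    x=(u-c["cx"])/c["fx"];y=(v-c["cy"])/c["fy"]
    if "mount" in c:
        r=np.hypot(x,y);d=np.array([0,0,1.]) if r<1e-9 else np.array([np.sin(r)*x/r,np.sin(r)*y/r,np.cos(r)])
        d=np.array([d[0],-d[1],-d[2]])
        T=np.eye(4);T[:3,:3]=R.from_quat(o["tool_rot"]).as_matrix();T[:3,3]=o["position"]
        M=T@c["mount"]
    else:
        d=np.array([x,-y,-1.]);M=np.linalg.inv(c["world_to_cam"])
    return M[:3,3],M[:3,:3]@d
def onz(c,px,z,o=None):
    p,d=ray(c,px,o);return p+d*(z-p[2])/d[2]
def proj(c,P,o=None):
    P=np.asarray(P,float)
    if "mount" in c:
        T=np.eye(4);T[:3,:3]=R.from_quat(o["tool_rot"]).as_matrix();T[:3,3]=o["position"]
        W=np.linalg.inv(T@c["mount"])
    else: W=c["world_to_cam"]
    q=W[:3,:3]@P+W[:3,3];q=np.array([q[0],-q[1],-q[2]])
    if "mount" in c:
        th=np.arctan2(np.hypot(q[0],q[1]),q[2]);f=th/np.hypot(q[0],q[1])
        return np.array([c["cx"]+c["fx"]*q[0]*f,c["cy"]+c["fy"]*q[1]*f])
    return np.array([c["cx"]+c["fx"]*q[0]/q[2],c["cy"]+c["fy"]*q[1]/q[2]])
E
python3 - <<'E'
from h import *
from rig import robot,cams,nets
for n in ["top","scene"]:
    o=robot.get_obs();c=cams.camera(n)
    for k in ["bar_0_mid","scale","rack_nominal","tower_top","pointer","mark_line","lamp_post","dome_foot","striped_candle","dropper","lidded_tin","dog"]:
        z={"bar_0_mid":.05,"rack_nominal":.113,"striped_candle":.122,"lidded_tin":.032,"dog":.04}.get(k,0)
        try:
            for d in nets.outline_of(c,k)[:6]:
                print(n,k,round(d["conf"],2),np.round(d["pixel"]),d["region"].sum(),"z",z,np.round(onz(c,d["pixel"],z),3)[:2], cv2.minAreaRect(np.argwhere(d["region"])[:,::-1].astype(np.float32))[1:])
        except Exception as e: print(n,k,e)
print(o["time"])
E
```

```text
top bar_0_mid 0.94 [402. 287.] 397 z 0.05 [ 0.281 -0.197] ((31.200942993164062, 16.020769119262695), 81.46923065185547)
top bar_0_mid 0.75 [306. 227.] 337 z 0.05 [0.436 0.043] ((29.427419662475586, 11.672327995300293), 80.53767395019531)
top scale 0.57 [231. 157.] 4017 z 0 [0.639 0.246] ((76.10935974121094, 108.77317810058594), 10.713123321533203)
top rack_nominal 0.78 [230. 166.] 864 z 0.113 [0.584 0.235] ((75.46024322509766, 59.34618377685547), 9.188837051391602)
top tower_top 0.66 [229. 160.] 4065 z 0 [0.629 0.253] ((75.95233917236328, 109.16092681884766), 9.462322235107422)
top pointer 0.88 [236. 165.] 674 z 0 [0.616 0.232] ((75.25324249267578, 59.36185073852539), 9.162347793579102)
top mark_line 0.54 [231. 156.] 3686 z 0 [0.64  0.246] ((111.0, 71.0), 90.0)
top mark_line 0.23 [234. 166.] 1050 z 0 [0.613 0.239] ((77.49433898925781, 60.74734878540039), 9.090276718139648)
top lamp_post it knows: bar_0_mid, bar_1_mid, bar_2_mid, bar_3_mid, dog, dropper, lidded_tin, mark_line, pan, pan_floor, pointer, rack_nominal, scale, striped_candle, tower_top
top dome_foot it knows: bar_0_mid, ba
[... 1655 characters left out ...]
er, lidded_tin, mark_line, pan, pan_floor, pointer, rack_nominal, scale, striped_candle, tower_top
scene dome_foot it knows: bar_0_mid, bar_1_mid, bar_2_mid, bar_3_mid, dog, dropper, lidded_tin, mark_line, pan, pan_floor, pointer, rack_nominal, scale, striped_candle, tower_top
scene dropper 0.5 [199. 231.] 41 z 0 [0.703 0.109] ((17.22732162475586, 2.2086305618286133), 83.6598129272461)
scene lidded_tin 0.71 [248. 197.] 599 z 0.032 [ 0.656 -0.065] ((23.0, 29.0), 90.0)
scene dog 0.91 [280. 322.] 418 z 0.04 [0.321 0.305] ((23.15230941772461, 27.954269409179688), 30.963754653930664)
scene dog 0.73 [186. 275.] 605 z 0.04 [0.587 0.299] ((48.81361770629883, 88.19733428955078), 56.3099365234375)
0.7
```

```bash
python3 - <<'E'
from h import *
o,c=pickle.load(open("top0.pkl","rb"));_,s=pickle.load(open("scene0.pkl","rb"))
a=c["img"][110:290,130:420,::-1];cv2.imwrite("pics/topc.png",cv2.resize(a,None,fx=2.75,fy=2.75,interpolation=cv2.INTER_CUBIC))
a=s["img"][160:310,140:400,::-1];cv2.imwrite("pics/scenec.png",cv2.resize(a,None,fx=3,fy=3,interpolation=cv2.INTER_CUBIC))
print("lamp",onz(s,(330,203),.02),onz(s,(338,85),.49))
for p in [(310,153),(323,191),(308,229),(351,229)]: print(onz(c,p,.05))
print("rack",onz(c,(226,187),.113), "tower",onz(c,(226,122),.225),"dark",onz(c,(351,187),.03),"dome",onz(c,(158,257),.02))
print("vase",onz(pickle.load(open("wrist0.pkl","rb"))[1],(282,130),.1,o))
E
```

```text
lamp [ 0.44439485 -0.18189486  0.02      ] [0.33242855 0.08055509 0.49      ]
[0.63356043 0.02906516 0.05      ]
[ 0.53001765 -0.00326738  0.05      ]
[0.43002323 0.03785387 0.05      ]
[ 0.42941535 -0.07341492  0.05      ]
rack [0.52915127 0.24327731 0.113     ] tower [0.65390942 0.22982473 0.225     ] dark [ 0.54442978 -0.08095481  0.03      ] dome [0.3608165  0.43338049 0.02      ]
vase [ 0.25755421 -0.57591197  0.1       ]
```

```bash
python3 - <<'E'
from h import *
o,c=pickle.load(open("top0.pkl","rb"));_,s=pickle.load(open("scene0.pkl","rb"))
C=np.array([.446,-.178])
t=np.linspace(0,2*np.pi,200)
def draw(im,c,C,r,z,col):
    p=np.array([proj(c,[C[0]+r*np.cos(a),C[1]+r*np.sin(a),z]) for a in t])
    cv2.polylines(im,[np.round(p).astype(int)],True,col,1)
A=c["img"][:,:,::-1].copy();B=s["img"][:,:,::-1].copy()
for im,k in((A,c),(B,s)):
    draw(im,k,C,.075,.0,(0,255,0));draw(im,k,C,.025,.3,(0,255,255))
    draw(im,k,C,.17,.49,(0,0,255));draw(im,k,C,.20,.49,(255,0,255));draw(im,k,C,.12,.7,(255,255,0))
cv2.imwrite("pics/lA.png",A);cv2.imwrite("pics/lB.png",B)
print(np.linalg.inv(s["world_to_cam"])[:3,3],np.linalg.inv(c["world_to_cam"])[:3,3])
E
```

```text
[-0.04623041  0.92334764  0.84687448] [0.33381613 0.11169503 1.04926502]
```

```bash
python3 - <<'E'
from h import *
from scipy.optimize import least_squares
o,c=pickle.load(open("top0.pkl","rb"));_,s=pickle.load(open("scene0.pkl","rb"))
t=np.linspace(0,2*np.pi,180)
def P(c,C,r,z): return np.array([proj(c,[C[0]+r*np.cos(a),C[1]+r*np.sin(a),z]) for a in t])
def f(v):
    C=v[:2];r,z=v[2:4]
    a=P(s,C,.075,.012);b=P(s,C,r,z);d=P(c,C,r,z)
    ax=[proj(s,[*C,h]) for h in np.linspace(0,.49,50)]
    ax=np.array(ax)
    e=[a[:,0].min()-304,a[:,0].max()-357,a[:,1].max()-216,
       b[:,0].min()-264,b[:,1].max()-79,d[:,0].min()-360,
       np.interp(100,ax[::-1,1],ax[::-1,0])-338,np.interp(180,ax[::-1,1],ax[::-1,0])-332]
    for q in [(385,260),(366,225),(410,297)]: e.append(np.hypot(*(d-q).T).min())
    return np.array(e)
r=least_squares(f,[.45,-.2,.18,.49]);print(r.x,np.round(f(r.x),1))
A=c["img"][:,:,::-1].copy();B=s["img"][:,:,::-1].copy()
for im,k in((A,c),(B,s)):
    for rr,z in((.075,0),(r.x[2],r.x[3]),(.025,.25)):
        cv2.polylines(im,[np.round(P(k,r.x[:2],rr,z)).astype(int)],True,(0,0,255),1)
cv2.imwrite("pics/lAB.png",np.hstack([A,B])[:, 200:1000])
E
```

```text
[ 0.45183526 -0.20618994  0.19663142  0.461165  ] [ 2.1 -0.4 -0.7  0.4 -0.3 -2.5  2.1  1.1  2.5  1.7  6. ]
```

```bash
python3 - <<'E'
from h import *
o,c=pickle.load(open("top0.pkl","rb"));_,s=pickle.load(open("scene0.pkl","rb"))
a=o["q"][0];f=np.array([np.cos(a),np.sin(a),0]);l=np.array([-np.sin(a),np.cos(a),0])
print("tcp along,lat",o["position"]@f,o["position"]@l)
for off in (.11,.17):
  for n,k,px in(("s",s,(385,180)),("s",s,(420,20)),("t",c,(305,330)),("t",c,(555,335))):
    p,d=ray(k,px);t=(off-p@l)/(d@l);q=p+d*t;print(off,n,px,"along",round(q@f,3),"z",round(q[2],3))
E
```

```text
tcp along,lat 0.6143322259334649 0.11099754956245303
0.11 s (385, 180) along -0.734 z 0.733
0.11 s (420, 20) along -0.713 z 0.794
0.11 t (305, 330) along -0.007 z -0.396
0.11 t (555, 335) along 0.522 z 0.148
0.17 s (385, 180) along -0.366 z 0.508
0.17 s (420, 20) along -0.3 z 0.69
0.17 t (305, 330) along -0.022 z -0.029
0.17 t (555, 335) along 0.373 z 0.377
```

Emit:
{"method": "play_rows", "body": {
  "commands": [
    {"z": -25},
    {"z": -40},
    {"z": -40}
  ],
  "grip": 1
}}

```text
invalid input
```

```bash
cat > look.py <<'E'
import sys,pickle
from h import *
from rig import robot,cams,nets
tag=sys.argv[1]
for n in sys.argv[2:]:
    o=robot.get_obs();c=cams.camera(n);cv2.imwrite(f"pics/{n}{tag}.png",c["img"][:,:,::-1]);pickle.dump((o,c),open(f"{n}{tag}.pkl","wb"))
print({k:np.round(o[k],3).tolist() for k in("time","q","position","tool_rot","ft_force","grip_width")})
E
python3 look.py 1 wrist scene
```

```text
{'time': 1.3, 'q': [-1.434, 0.527, 1.433, -0.0, 1.181, -0.179], 'position': [0.194, -0.594, 0.223], 'tool_rot': [0.988, 0.157, -0.0, -0.0], 'ft_force': [-0.339, -0.281, 0.979], 'grip_width': 0.087}
```

Emit:
{"method": "play_rows", "body": {
  "commands": [
    {"x": 0,"y": 0,"z": -25,"spin": 0},
    {"x": 0,"y": 0,"z": -40,"spin": 0},
    {"x": 0,"y": 0,"z": -40,"spin": 0}
  ],
  "grip": 1,
  "newtons": 10
}}

```text
time: 1.65
position: [0.1928, -0.5902, 0.3226]
tool_rot: [0.988, 0.157, 0.0, -0.009]
ft_force: [-0.2, -0.6, 0.9]
grip_width: 0.0873
```

```bash
python3 look.py 2 wrist scene
```

```text
{'time': 1.7, 'q': [-1.435, 0.431, 1.291, 0.0, 1.422, -0.179], 'position': [0.193, -0.594, 0.331], 'tool_rot': [0.988, 0.157, 0.0, -0.002], 'ft_force': [0.63, -2.096, 4.943], 'grip_width': 0.087}
```

Emit:
{"method": "play_rows", "body": {
  "commands": [
    {"x": 0,"y": -30,"z": 0,"spin": 0},
    {"x": 0,"y": -45,"z": 0,"spin": 0},
    {"x": 0,"y": -45,"z": 0,"spin": 0},
    {"x": 0,"y": -45,"z": 0,"spin": 0},
    {"x": 0,"y": -30,"z": 0,"spin": 0},
    {"x": 0,"y": 0,"z": 0,"spin": 0}
  ]
}}

```text
time: 2.35
position: [0.1313, -0.4012, 0.3251]
tool_rot: [0.988, 0.157, 0.0, -0.002]
ft_force: [0.3, -0.2, -0.5]
grip_width: 0.0873
```

```bash
python3 look.py 3 scene top
python3 - <<'E'
from h import *
from scipy.optimize import least_squares
D=[]
for n in("wrist0","scene2","top3"):
    o,_=pickle.load(open(n+".pkl","rb"));a=o["q"][0];f=np.array([np.cos(a),np.sin(a),0]);p=np.array(o["position"])
    D.append((*o["q"][1:3],p@f,p[2],o["q"][4],p@np.array([-np.sin(a),np.cos(a),0])));print(np.round(D[-1],4))
A=[];b=[]
for q2,q3,r,z,q5,_ in D:
    A+= [[np.sin(q2),np.sin(q2+q3),1,0],[np.cos(q2),np.cos(q2+q3),0,1]];b+=[r,z]
    t=q2+q3+q5
s=np.linalg.lstsq(np.array(A),np.array(b),rcond=None);print(s[0],s[1])
A=np.array(A)[:,[0,1,3]];s=np.linalg.lstsq(A,np.array(b),rcond=None);print(s[0],s[1])
E
```

```text
{'time': 2.4, 'q': [-1.52, 0.121, 1.757, -0.0, 1.265, -0.264], 'position': [0.132, -0.403, 0.325], 'tool_rot': [0.988, 0.157, -0.0, -0.0], 'ft_force': [-0.397, 0.156, -0.982], 'grip_width': 0.087}
[0.5285 1.4339 0.6143 0.2216 1.1814 0.111 ]
[0.4314 1.2912 0.6148 0.3308 1.4222 0.111 ]
[0.1206 1.7567 0.4095 0.3255 1.2651 0.111 ]
[ 0.58270858  0.39139681 -0.03024259 -0.13548039] [0.00036895]
[ 0.57930154  0.36130616 -0.14071188] [0.00039706]
```

```bash
python3 - <<'E'
from h import *
A=[];b=[]
for n in("wrist0","scene2","top3"):
    o,_=pickle.load(open(n+".pkl","rb"));a=o["q"][0];f=np.array([np.cos(a),np.sin(a),0]);p=np.array(o["position"])
    q2,q3=o["q"][1:3];t=q2+q3
    A+= [[np.sin(q2),np.sin(t),np.cos(t),0,0],[np.cos(q2),np.cos(t),-np.sin(t),0,1]];b+=[p@f,p[2]]
A=np.array(A)
for cols in([0,1,2,4],):
    s=np.linalg.lstsq(A[:,cols],np.array(b),rcond=None);print(cols,s[0],s[1],A[:,cols]@s[0]-b)
E
```

```text
[0, 1, 2, 4] [ 0.58657571  0.39102088  0.11223659 -0.03191787] [1.78061421e-08] [ 2.02714368e-05  9.50028616e-05  9.45995948e-06 -6.58171866e-06
 -2.04587121e-05 -8.84211430e-05]
```

```bash
cat > plan.py <<'E'
# usage: plan.py mode...  lin x y z az N | arc az_tcp radius z az_y N  (deg)
import sys,json
from h import *
from rig import robot
o=robot.get_obs();p=np.array(o["position"]);Y=R.from_quat(o["tool_rot"]).as_matrix()[:,1];az=np.arctan2(Y[1],Y[0])
m=sys.argv[1];a=[float(v) for v in sys.argv[2:]]
n=int(a[-1]);az1=np.radians(a[3]);d=(az1-az+np.pi)%(2*np.pi)-np.pi
if len(a)>5: d=az1-az if False else d
W=[]
for i in range(n+1):
    s=i/n
    if m=="lin": q=p+(np.array(a[:3])-p)*s
    else:
        r0=np.hypot(p[0],p[1]);t0=np.arctan2(p[1],p[0]);r=r0+(a[1]-r0)*s;t=t0+(np.radians(a[0])-t0)*s
        q=np.array([r*np.cos(t),r*np.sin(t),p[2]+(a[2]-p[2])*s])
    W.append((q,az+d*s))
rows=[]
for (q0,z0),(q1,z1) in zip(W,W[1:]):
    dv=q1-q0;y=np.array([np.cos(z0),np.sin(z0)]);x=np.array([-y[1],y[0]])  # x = y rotated +90
    rows.append({"x":round(float(dv[:2]@x)*1000,1),"y":round(float(dv[:2]@y)*1000,1),"z":round(-float(dv[2])*1000,1),"spin":round(-(z1-z0),3)})
print("now",np.round(p,4),"az",round(np.degrees(az),2),"ft",np.round(o["ft_force"],2),"t",o["time"],"q",np.round(o["q"],2))
for i in range(0,n,8): print(json.dumps(rows[i:i+8]))
X=R.from_quat(o["tool_rot"]).as_matrix()[:,0];print("xaxis check",np.degrees(np.arctan2(X[1],X[0]))-np.degrees(az))
E
python3 plan.py arc -72 .25 .55 18 11; python3 plan.py lin .077 -.238 .55 17.9 11 | tail -4
```

```text
now [ 0.1318 -0.4056  0.3259] az -71.94 ft [ 0.29 -0.78 -0.32] t 2.45 q [-1.52  0.12  1.75  0.    1.26 -0.26]
[{"x": 0.0, "y": -16.0, "z": -20.4, "spin": -0.143}, {"x": 2.3, "y": -15.9, "z": -20.4, "spin": -0.143}, {"x": 4.5, "y": -15.4, "z": -20.4, "spin": -0.143}, {"x": 6.7, "y": -14.6, "z": -20.4, "spin": -0.143}, {"x": 8.7, "y": -13.5, "z": -20.4, "spin": -0.143}, {"x": 10.5, "y": -12.1, "z": -20.4, "spin": -0.143}, {"x": 12.1, "y": -10.5, "z": -20.4, "spin": -0.143}, {"x": 13.5, "y": -8.7, "z": -20.4, "spin": -0.143}]
[{"x": 14.6, "y": -6.7, "z": -20.4, "spin": -0.143}, {"x": 15.4, "y": -4.5, "z": -20.4, "spin": -0.143}, {"x": 15.9, "y": -2.3, "z": -20.4, "spin": -0.143}]
xaxis check 89.99996968654663
now [ 0.1318 -0.4056  0.3259] az -71.94 ft [ 0.29 -0.78 -0.32] t 2.45 q [-1.52  0.12  1.75  0.    1.26 -0.26]
[{"x": -0.0, "y": -16.0, "z": -20.4, "spin": -0.143}, {"x": 2.3, "y": -15.9, "z": -20.4, "spin": -0.143}, {"x": 4.5, "y": -15.4, "z": -20.4, "spin": -0.143}, {"x": 6.6, "y": -14.6, "z": -20.4, "spin": -0.143}, {"x": 8.6, "y": -13.5, "z": -20.4, "spin": -0.143}, {"x": 10.5, "y": -12.1, "z": -20.4, "spin": -0.143}, {"x": 12.1, "y": -10.5, "z": -20.4, "spin": -0.143}, {"x": 13.5, "y": -8.7, "z": -20.4, "spin": -0.143}]
[{"x": 14.6, "y": -6.7, "z": -20.4, "spin": -0.143}, {"x": 15.4, "y": -4.6, "z": -20.4, "spin": -0.143}, {"x": 15.9, "y": -2.3, "z": -20.4, "spin": -0.143}]
xaxis check 89.99996968654663
```

Emit:
{"method": "play_rows", "body": {
  "commands": [
    {"x": 0,"y": -16,"z": -20,"spin": -0.14},
    {"x": 2,"y": -16,"z": -20,"spin": -0.14},
    {"x": 4.5,"y": -15.5,"z": -20,"spin": -0.14},
    {"x": 6.5,"y": -14.5,"z": -20,"spin": -0.14},
    {"x": 8.5,"y": -13.5,"z": -20,"spin": -0.14},
    {"x": 10.5,"y": -12,"z": -20,"spin": -0.14},
    {"x": 12,"y": -10.5,"z": -20,"spin": -0.14},
    {"x": 13.5,"y": -8.5,"z": -20,"spin": -0.14}
  ]
}}

```text
time: 3.25
position: [0.0904, -0.2941, 0.4903]
tool_rot: [0.738, 0.675, -0.001, 0.002]
ft_force: [0.1, -0.6, -0.1]
grip_width: 0.0872
```

```bash
python3 plan.py arc -72 .25 .55 18 4
```

```text
now [ 0.0904 -0.2941  0.4903] az -5.07 ft [ 0.1  -0.63 -0.07] t 3.25 q [-1.64 -0.2   1.62  0.    1.72 -1.55]
[{"x": 13.8, "y": -4.3, "z": -14.9, "spin": -0.101}, {"x": 14.1, "y": -3.0, "z": -14.9, "spin": -0.101}, {"x": 14.4, "y": -1.7, "z": -14.9, "spin": -0.101}, {"x": 14.5, "y": -0.4, "z": -14.9, "spin": -0.101}]
xaxis check 89.99968217032641
```

Emit:
{"method": "play_rows", "body": {
  "commands": [
    {"x": 14,"y": -4,"z": -15,"spin": -0.1},
    {"x": 16,"y": -3,"z": -15,"spin": -0.1},
    {"x": 16,"y": -2,"z": -15,"spin": -0.1},
    {"x": 16,"y": 0,"z": -15,"spin": -0.1}
  ]
}}

```text
time: 3.65
position: [0.076, -0.2371, 0.5554]
tool_rot: [0.581, 0.814, -0.005, 0.004]
ft_force: [0.2, -0.4, -0.0]
grip_width: 0.0869
```

```bash
python3 plan.py arc -22 .24 .55 70 8;
```

```text
now [ 0.076  -0.2371  0.5554] az 18.94 ft [ 0.16 -0.44 -0.  ] t 3.65 q [-1.73 -0.33  1.54  0.    1.92 -2.06]
[{"x": 2.0, "y": 27.2, "z": 0.7, "spin": -0.111}, {"x": 2.0, "y": 27.0, "z": 0.7, "spin": -0.111}, {"x": 1.9, "y": 26.9, "z": 0.7, "spin": -0.111}, {"x": 1.9, "y": 26.8, "z": 0.7, "spin": -0.111}, {"x": 1.8, "y": 26.7, "z": 0.7, "spin": -0.111}, {"x": 1.8, "y": 26.6, "z": 0.7, "spin": -0.111}, {"x": 1.7, "y": 26.4, "z": 0.7, "spin": -0.111}, {"x": 1.7, "y": 26.3, "z": 0.7, "spin": -0.111}]
xaxis check 90.00214379735289
```

Emit:
{"method": "play_rows", "body": {
  "commands": [
    {"x": 2,"y": 27,"z": 0,"spin": -0.11},
    {"x": 2,"y": 27,"z": 0,"spin": -0.11},
    {"x": 2,"y": 27,"z": 0,"spin": -0.11},
    {"x": 2,"y": 27,"z": 0,"spin": -0.11}
  ]
}}

```text
time: 4.05
position: [0.1669, -0.1866, 0.5596]
tool_rot: [0.389, 0.921, -0.011, 0.005]
ft_force: [-0.1, -0.2, 0.3]
grip_width: 0.0868
```

```bash
python3 plan.py arc -22 .24 .55 70 4;python3 look.py 4 scene top
```

```text
now [ 0.1669 -0.1866  0.5596] az 44.19 ft [-0.08 -0.2   0.34] t 4.05 q [-1.29 -0.33  1.53 -0.01  1.91 -2.07]
[{"x": 3.0, "y": 28.4, "z": 2.4, "spin": -0.113}, {"x": 3.1, "y": 28.1, "z": 2.4, "spin": -0.113}, {"x": 3.1, "y": 27.8, "z": 2.4, "spin": -0.113}, {"x": 3.1, "y": 27.5, "z": 2.4, "spin": -0.113}]
xaxis check 90.01765889561574
{'time': 4.1, 'q': [-1.283, -0.329, 1.531, -0.003, 1.915, -2.066], 'position': [0.169, -0.184, 0.56], 'tool_rot': [0.384, 0.923, -0.01, 0.006], 'ft_force': [-0.189, 1.147, -0.554], 'grip_width': 0.087}
```

Emit:
{"method": "play_rows", "body": {
  "commands": [
    {"x": 3,"y": 28,"z": 2,"spin": -0.11},
    {"x": 3,"y": 28,"z": 2,"spin": -0.11},
    {"x": 3,"y": 28,"z": 2,"spin": -0.11}
  ]
}}

```text
time: 4.45
position: [0.2158, -0.1203, 0.5529]
tool_rot: [0.231, 0.973, -0.014, 0.004]
ft_force: [0.8, -1.2, -0.1]
grip_width: 0.0868
```

```bash
python3 plan.py arc 15 .24 .55 90 7;python3 look.py 5 wrist top
```

```text
now [ 0.2158 -0.1203  0.5529] az 63.23 ft [ 0.77 -1.18 -0.06] t 4.45 q [-0.95 -0.33  1.55 -0.02  1.9  -2.06]
[{"x": 1.4, "y": 27.1, "z": 0.4, "spin": -0.067}, {"x": 2.5, "y": 26.9, "z": 0.4, "spin": -0.067}, {"x": 3.7, "y": 26.7, "z": 0.4, "spin": -0.067}, {"x": 4.8, "y": 26.4, "z": 0.4, "spin": -0.067}, {"x": 6.0, "y": 26.0, "z": 0.4, "spin": -0.067}, {"x": 7.0, "y": 25.6, "z": 0.4, "spin": -0.067}, {"x": 8.1, "y": 25.2, "z": 0.4, "spin": -0.067}]
xaxis check 90.01982620860849
{'time': 4.5, 'q': [-0.944, -0.334, 1.551, -0.013, 1.901, -2.063], 'position': [0.217, -0.116, 0.553], 'tool_rot': [0.226, 0.974, -0.012, 0.005], 'ft_force': [0.06, 1.033, -0.357], 'grip_width': 0.087}
```

Emit:
{"method": "play_rows", "body": {
  "commands": [
    {"x": 3,"y": 27,"z": 0,"spin": -0.07},
    {"x": 4,"y": 27,"z": 0,"spin": -0.07},
    {"x": 4,"y": 27,"z": 0,"spin": -0.07},
    {"x": 5,"y": 27,"z": 0,"spin": -0.07},
    {"x": 6,"y": 26,"z": 0,"spin": -0.07},
    {"x": 7,"y": 26,"z": 0,"spin": -0.06},
    {"x": 8,"y": 26,"z": 0,"spin": -0.06}
  ]
}}

```text
time: 5.25
position: [0.2365, 0.0592, 0.5487]
tool_rot: [0.007, 1.0, -0.018, 0.002]
ft_force: [0.9, 0.7, -0.8]
grip_width: 0.0867
```

```bash
python3 plan.py lin .40 .13 .40 90 6;python3 look.py 6 wrist
```

```text
now [0.2365 0.0592 0.5487] az 89.22 ft [ 0.92  0.65 -0.84] t 5.25 q [-0.18 -0.33  1.56 -0.04  1.9  -1.75]
[{"x": -27.1, "y": 12.2, "z": 24.8, "spin": -0.002}, {"x": -27.1, "y": 12.1, "z": 24.8, "spin": -0.002}, {"x": -27.1, "y": 12.0, "z": 24.8, "spin": -0.002}, {"x": -27.2, "y": 12.0, "z": 24.8, "spin": -0.002}, {"x": -27.2, "y": 11.9, "z": 24.8, "spin": -0.002}, {"x": -27.2, "y": 11.9, "z": 24.8, "spin": -0.002}]
xaxis check 90.00712151250369
{'time': 5.25, 'q': [-0.18, -0.326, 1.557, -0.036, 1.901, -1.749], 'position': [0.236, 0.059, 0.549], 'tool_rot': [0.007, 1.0, -0.018, 0.002], 'ft_force': [0.92, 0.65, -0.842], 'grip_width': 0.087}
```

Emit:
{"method": "play_rows", "body": {
  "commands": [
    {"x": -30,"y": 8,"z": 0,"spin": 0},
    {"x": -40,"y": 8,"z": 10,"spin": 0},
    {"x": -40,"y": 8,"z": 20,"spin": 0},
    {"x": -40,"y": 8,"z": 25,"spin": 0},
    {"x": -40,"y": 8,"z": 25,"spin": 0},
    {"x": -40,"y": 8,"z": 25,"spin": 0},
    {"x": -40,"y": 8,"z": 25,"spin": 0},
    {"x": -40,"y": 8,"z": 25,"spin": 0}
  ]
}}

```text
time: 6.1
position: [0.5673, 0.1042, 0.3986]
tool_rot: [0.016, 1.0, -0.02, 0.013]
ft_force: [-0.9, 0.1, -0.2]
grip_width: 0.087
```

```bash
python3 plan.py lin .60 .13 .36 90 2;python3 look.py 7 wrist
```

```text
now [0.5673 0.1042 0.3986] az 88.14 ft [-0.86  0.06 -0.17] t 6.1 q [ 0.01  0.3   1.32 -0.04  1.5  -1.53]
[{"x": -15.9, "y": 13.4, "z": 19.3, "spin": -0.016}, {"x": -16.1, "y": 13.2, "z": 19.3, "spin": -0.016}]
xaxis check 90.06270192955631
{'time': 6.1, 'q': [0.01, 0.301, 1.315, -0.042, 1.5, -1.526], 'position': [0.567, 0.104, 0.399], 'tool_rot': [0.016, 1.0, -0.02, 0.013], 'ft_force': [-0.862, 0.061, -0.172], 'grip_width': 0.087}
```

Emit:
{"method": "play_rows", "body": {
  "commands": [
    {"x": 0,"y": 0,"z": 0,"spin": 0},
    {"x": 0,"y": 0,"z": 0,"spin": 0},
    {"x": 0,"y": 0,"z": 0,"spin": 0}
  ]
}}

```text
time: 6.45
position: [0.5762, 0.0982, 0.3852]
tool_rot: [0.021, 1.0, -0.021, 0.006]
ft_force: [-0.1, 0.2, 0.5]
grip_width: 0.0872
```

```bash
python3 look.py 8 wrist scene; python3 - <<'E'
from h import *
o,c=pickle.load(open("wrist8.pkl","rb"))
print(R.from_quat(o["tool_rot"]).as_matrix())
E
```

```text
{'time': 6.5, 'q': [0.0, 0.328, 1.31, -0.043, 1.491, -1.526], 'position': [0.576, 0.098, 0.386], 'tool_rot': [0.021, 1.0, -0.021, 0.007], 'ft_force': [0.754, 0.12, 0.223], 'grip_width': 0.087}
[[-0.99906284  0.04175567  0.01139744]
 [ 0.04124036  0.99825692 -0.04221794]
 [-0.01314041 -0.04170834 -0.99904341]]
```

```bash
cat > ortho.py <<'E'
from h import *
def ortho(c,o,x0,x1,y0,y1,z,mm=0.5):
    # image: rows down = -x world (x1 at top), cols right = -y (y1 at left)
    H=int(round((x1-x0)*1000/mm));W=int(round((y1-y0)*1000/mm))
    X=x1-(np.arange(H)+.5)*mm/1000;Y=y1-(np.arange(W)+.5)*mm/1000
    XX,YY=np.meshgrid(X,Y,indexing="ij")
    P=np.stack([XX,YY,np.full_like(XX,z)],-1).reshape(-1,3)
    if "mount" in c:
        T=np.eye(4);T[:3,:3]=R.from_quat(o["tool_rot"]).as_matrix();T[:3,3]=o["position"];Wm=np.linalg.inv(T@c["mount"])
    else: Wm=np.array(c["world_to_cam"])
    q=P@Wm[:3,:3].T+Wm[:3,3];q=q*[1,-1,-1]
    if "mount" in c:
        rr=np.hypot(q[:,0],q[:,1]);f=np.arctan2(rr,q[:,2])/rr
    else: f=1/q[:,2]
    u=(c["cx"]+c["fx"]*q[:,0]*f).reshape(H,W).astype(np.float32);v=(c["cy"]+c["fy"]*q[:,1]*f).reshape(H,W).astype(np.float32)
    return cv2.remap(c["img"],u,v,cv2.INTER_CUBIC)[:,:,::-1].copy()
def grid(im,x1,y1,mm,step=.02):
    H,W=im.shape[:2]
    for k in range(100):
        x=round(np.floor(x1/step)*step-k*step,4);r=int((x1-x)*1000/mm)
        if r<H: cv2.line(im,(0,r),(6,r),(0,0,255),1);cv2.putText(im,f"{x:.2f}",(8,r+4),0,.3,(0,0,255),1)
        y=round(np.floor(y1/step)*step-k*step,4);q=int((y1-y)*1000/mm)
        if q<W: cv2.line(im,(q,0),(q,6),(255,0,0),1);cv2.putText(im,f"{y:.2f}",(q-8,16),0,.3,(255,0,0),1)
    return im
E
python3 - <<'E'
from ortho import *
o,c=pickle.load(open("wrist8.pkl","rb"))
cv2.imwrite("pics/ob.png",grid(ortho(c,o,.38,.68,-.12,.12,.05,.5),.68,.12,.5))
cv2.imwrite("pics/or.png",grid(ortho(c,o,.44,.64,.12,.36,.113,.4),.64,.36,.4))
E
```

Emit:
{"method": "play_rows", "body": {
  "commands": [
    {"x": -12,"y": -20,"z": 40,"spin": 0},
    {"x": -14,"y": -30,"z": 40,"spin": 0},
    {"x": -14,"y": -30,"z": 40,"spin": 0},
    {"x": -5,"y": 0,"z": 20,"spin": 0.05},
    {"x": 0,"y": 0,"z": 0,"spin": 0.05},
    {"x": 0,"y": 0,"z": 0,"spin": 0}
  ],
  "grip": 0.6
}}

```text
time: 7.15
position: [0.6232, 0.0084, 0.2623]
tool_rot: [0.071, 0.997, -0.02, 0.022]
ft_force: [-0.2, 0.2, 0.9]
grip_width: 0.0539
```

```bash
cat > tilt.py <<'E'
from h import *
from rig import robot
o=robot.get_obs();M=R.from_quat(o["tool_rot"]).as_matrix();Y=M[:,1]
print("t",o["time"],"pos",np.round(o["position"],4),"az",round(np.degrees(np.arctan2(Y[1],Y[0])),2),"zax",np.round(M[:,2],3),"q4",round(o["q"][3],3),"grip",round(o["grip_width"],4),"ft",np.round(o["ft_force"],2))
E
python3 tilt.py; python3 plan.py lin .631 .0305 .15 84.5 2
```

```text
t 7.15 pos [0.6232 0.0084 0.2623] az 81.76 zax [ 0.042 -0.044 -0.998] q4 -0.04 grip 0.0539 ft [-0.22  0.19  0.87]
now [0.6232 0.0084 0.2623] az 81.76 ft [-0.22  0.19  0.87] t 7.15 q [-0.15  0.47  1.42 -0.04  1.2  -1.56]
[{"x": -2.3, "y": 11.5, "z": 56.1, "spin": -0.024}, {"x": -2.5, "y": 11.4, "z": 56.1, "spin": -0.024}]
xaxis check 90.1020833893523
```

Emit:
{"method": "play_rows", "body": {
  "commands": [
    {"x": 0,"y": 0,"z": -40,"spin": 0},
    {"x": 0,"y": 0,"z": -40,"spin": 0},
    {"x": 0,"y": 0,"z": -20,"spin": 0},
    {"x": 0,"y": 0,"z": 0,"spin": 0},
    {"x": 0,"y": 0,"z": 0,"spin": 0}
  ]
}}

```text
time: 7.65
position: [0.6169, 0.0144, 0.3736]
tool_rot: [0.068, 0.997, -0.021, 0.028]
ft_force: [0.1, -0.0, 0.1]
grip_width: 0.0522
```

```bash
python3 tilt.py
```

```text
t 7.65 pos [0.6169 0.0144 0.3736] az 82.13 zax [ 0.053 -0.045 -0.998] q4 -0.038 grip 0.0522 ft [ 0.11 -0.01  0.1 ]
```

Emit:
{"method": "play_rows", "body": {
  "commands": [
    {"x": 0,"y": 0,"z": 10,"spin": 0},
    {"x": 0,"y": 0,"z": 10,"spin": 0},
    {"x": 0,"y": 0,"z": 10,"spin": 0},
    {"x": 0,"y": 0,"z": 10,"spin": 0},
    {"x": 0,"y": 0,"z": 10,"spin": 0},
    {"x": 0,"y": 0,"z": 10,"spin": 0},
    {"x": 0,"y": 0,"z": 0,"spin": 0}
  ]
}}

```text
time: 8.35
position: [0.616, 0.0121, 0.3011]
tool_rot: [0.067, 0.997, -0.02, 0.021]
ft_force: [-0.6, -0.1, -0.6]
grip_width: 0.0525
```

```bash
python3 tilt.py
```

```text
t 8.35 pos [0.616  0.0121 0.3011] az 82.22 zax [ 0.04  -0.043 -0.998] q4 -0.039 grip 0.0525 ft [-0.64 -0.09 -0.62]
```

Emit:
{"method": "play_rows", "body": {
  "commands": [
    {"x": 0,"y": 20,"z": 0,"spin": 0},
    {"x": 0,"y": 20,"z": 0,"spin": 0},
    {"x": 0,"y": 20,"z": 0,"spin": 0},
    {"x": 0,"y": 0,"z": 0,"spin": 0},
    {"x": 0,"y": 0,"z": 0,"spin": 0}
  ]
}}

```text
time: 8.85
position: [0.6254, 0.0717, 0.298]
tool_rot: [0.068, 0.997, -0.021, 0.021]
ft_force: [-0.5, 0.4, 0.1]
grip_width: 0.0521
```

```bash
python3 tilt.py
```

```text
t 8.85 pos [0.6254 0.0717 0.298 ] az 82.12 zax [ 0.04  -0.044 -0.998] q4 -0.044 grip 0.0521 ft [-0.52  0.39  0.12]
```

Emit:
{"method": "play_rows", "body": {
  "commands": [
    {"x": 0,"y": 0,"z": 0,"spin": 0.14},
    {"x": 0,"y": 0,"z": 0,"spin": 0.14},
    {"x": 0,"y": 0,"z": 0,"spin": 0.14},
    {"x": 0,"y": 0,"z": 0,"spin": 0},
    {"x": 0,"y": 0,"z": 0,"spin": 0}
  ]
}}

```text
time: 9.35
position: [0.6257, 0.0671, 0.2991]
tool_rot: [0.282, 0.959, -0.017, 0.026]
ft_force: [-0.2, -1.3, 1.0]
grip_width: 0.0523
```

```bash
python3 tilt.py
```

```text
t 9.35 pos [0.6257 0.0671 0.2991] az 57.18 zax [ 0.041 -0.047 -0.998] q4 -0.046 grip 0.0523 ft [-0.2  -1.25  1.  ]
```

Emit:
{"method": "play_rows", "body": {
  "commands": [
    {"x": 0,"y": 0,"z": 0,"spin": -0.14},
    {"x": 0,"y": 0,"z": 0,"spin": -0.14},
    {"x": 0,"y": 0,"z": 0,"spin": -0.14},
    {"x": 0,"y": 0,"z": 0,"spin": 0},
    {"x": 0,"y": 0,"z": 0,"spin": 0}
  ]
}}

```text
time: 9.85
position: [0.6258, 0.0644, 0.2996]
tool_rot: [0.065, 0.997, -0.023, 0.022]
ft_force: [-0.8, 0.0, -0.2]
grip_width: 0.0523
```

```bash
python3 tilt.py
```

```text
t 9.85 pos [0.6258 0.0644 0.2996] az 82.46 zax [ 0.042 -0.048 -0.998] q4 -0.047 grip 0.0523 ft [-0.78  0.01 -0.23]
```

Emit:
{"method": "play_rows", "body": {
  "commands": [
    {"x": 0,"y": 20,"z": 0,"spin": 0},
    {"x": 0,"y": 35,"z": 0,"spin": 0},
    {"x": 0,"y": 35,"z": 0,"spin": 0},
    {"x": 0,"y": 0,"z": 0,"spin": 0},
    {"x": 0,"y": 0,"z": 0,"spin": 0}
  ]
}}

```text
time: 10.35
position: [0.6389, 0.1542, 0.2959]
tool_rot: [0.071, 0.997, -0.023, 0.023]
ft_force: [0.6, -1.1, -1.3]
grip_width: 0.0526
```

```bash
python3 tilt.py
```

```text
t 10.35 pos [0.6389 0.1542 0.2959] az 81.84 zax [ 0.043 -0.049 -0.998] q4 -0.054 grip 0.0526 ft [ 0.59 -1.09 -1.31]
```

Emit:
{"method": "play_rows", "body": {
  "commands": [
    {"x": 0,"y": -20,"z": 0,"spin": 0},
    {"x": 0,"y": -35,"z": 0,"spin": 0},
    {"x": 0,"y": -35,"z": 0,"spin": 0},
    {"x": 0,"y": 0,"z": 0,"spin": 0},
    {"x": 0,"y": 0,"z": 0,"spin": 0}
  ]
}}

```text
time: 10.85
position: [0.6241, 0.0552, 0.3]
tool_rot: [0.074, 0.997, -0.025, 0.023]
ft_force: [0.2, 0.5, 0.1]
grip_width: 0.0521
```

```bash
python3 tilt.py
```

```text
t 10.85 pos [0.6241 0.0552 0.3   ] az 81.48 zax [ 0.042 -0.053 -0.998] q4 -0.052 grip 0.0521 ft [0.2  0.48 0.11]
```

Emit:
{"method": "play_rows", "body": {
  "commands": [
    {"x": 25,"y": 0,"z": 0,"spin": 0},
    {"x": 40,"y": 0,"z": 0,"spin": 0},
    {"x": 40,"y": 0,"z": 0,"spin": 0},
    {"x": 0,"y": 0,"z": 0,"spin": 0},
    {"x": 0,"y": 0,"z": 0,"spin": 0}
  ]
}}

```text
time: 11.35
position: [0.5164, 0.0683, 0.2941]
tool_rot: [0.076, 0.997, -0.025, 0.023]
ft_force: [0.6, 0.5, 0.3]
grip_width: 0.0517
```

```bash
python3 tilt.py
```

```text
t 11.35 pos [0.5164 0.0683 0.2941] az 81.18 zax [ 0.042 -0.053 -0.998] q4 -0.055 grip 0.0517 ft [0.58 0.53 0.3 ]
```

```bash
cat > plan.py <<'E'
# plan.py x y z az_y N [fracs of spin rows]
import sys,json
from h import *
from rig import robot
def plan(o,tgt,azd,n):
    p=np.array(o["position"]);M=R.from_quat(o["tool_rot"]).as_matrix();az=np.arctan2(M[1,1],M[0,1])
    d=(np.radians(azd)-az+np.pi)%(2*np.pi)-np.pi;s=-d/n;dv=(np.array(tgt)-p)/n;rows=[]
    for i in range(n):
        Mi=M@R.from_rotvec([0,0,s*i]).as_matrix();l=Mi.T@dv*1000
        rows.append({"x":round(float(l[0]),1),"y":round(float(l[1]),1),"z":round(float(l[2]),1),"spin":round(float(s),3)})
    return rows
if __name__=="__main__":
    o=robot.get_obs();M=R.from_quat(o["tool_rot"]).as_matrix()
    print("now",np.round(o["position"],4),"az",round(float(np.degrees(np.arctan2(M[1,1],M[0,1]))),2),"zax",np.round(M[:,2],3),"ft",np.round(o["ft_force"],2),"grip",round(o["grip_width"],4),"t",o["time"])
    a=[float(v) for v in sys.argv[1:]]
    print(json.dumps(plan(o,a[:3],a[3],int(a[4]))))
E
python3 plan.py .532 -.0045 .08 90.5 5
```

```text
now [0.5164 0.0683 0.2941] az 81.18 zax [ 0.042 -0.053 -0.998] ft [0.58 0.53 0.3 ] grip 0.0517 t 11.35
[{"x": -3.2, "y": -11.9, "z": 43.6, "spin": -0.033}, {"x": -2.8, "y": -12.0, "z": 43.6, "spin": -0.033}, {"x": -2.4, "y": -12.1, "z": 43.6, "spin": -0.033}, {"x": -2.0, "y": -12.2, "z": 43.6, "spin": -0.033}, {"x": -1.6, "y": -12.2, "z": 43.6, "spin": -0.033}]
```

Emit:
{"method": "play_rows", "body": {
  "commands": [
    {"x": -3,"y": -12,"z": 44,"spin": -0.03},
    {"x": -3,"y": -12,"z": 44,"spin": -0.03},
    {"x": -2.5,"y": -12,"z": 44,"spin": -0.04},
    {"x": -2,"y": -12,"z": 40,"spin": -0.04},
    {"x": -1.5,"y": -12,"z": 20,"spin": -0.03},
    {"x": 0,"y": 0,"z": 0,"spin": 0}
  ]
}}

```text
time: 11.95
position: [0.5477, -0.0065, 0.1047]
tool_rot: [-0.012, 0.999, -0.028, 0.032]
ft_force: [0.4, 0.5, 0.7]
grip_width: 0.0521
```

```bash
python3 look.py 9 wrist; python3 plan.py .532 -.0045 .026 90.5 2
```

```text
{'time': 11.95, 'q': [-0.192, 0.577, 1.782, -0.064, 0.71, -1.741], 'position': [0.548, -0.006, 0.105], 'tool_rot': [-0.012, 0.999, -0.028, 0.032], 'ft_force': [0.363, 0.486, 0.742], 'grip_width': 0.052}
now [ 0.5481 -0.0059  0.1059] az 91.3 zax [ 0.067 -0.055 -0.996] ft [ 0.42 -0.57  0.55] grip 0.0522 t 12.0
[{"x": 10.6, "y": 3.1, "z": 39.2, "spin": 0.007}, {"x": 10.6, "y": 3.1, "z": 39.2, "spin": 0.007}]
```

```bash
python3 - <<'E'
from ortho import *
o,c=pickle.load(open("wrist9.pkl","rb"))
cv2.imwrite("pics/ob2.png",grid(ortho(c,o,.38,.62,-.12,.12,.05,.4),.62,.12,.4))
E
```

Emit:
{"method": "play_rows", "body": {
  "commands": [
    {"x": 4,"y": 1,"z": 12,"spin": 0},
    {"x": 4,"y": 1,"z": 12,"spin": 0},
    {"x": 4,"y": 1,"z": 12,"spin": 0},
    {"x": 3,"y": 1,"z": 12,"spin": 0},
    {"x": 3,"y": 1,"z": 12,"spin": 0},
    {"x": 0,"y": 0,"z": 8,"spin": 0},
    {"x": 0,"y": 0,"z": 0,"spin": 0}
  ]
}}

```text
time: 12.7
position: [0.5485, -0.0032, 0.0452]
tool_rot: [-0.011, 0.998, -0.03, 0.046]
ft_force: [-1.2, -0.5, 1.0]
grip_width: 0.0523
```

```bash
python3 plan.py .532 -.005 .026 91 1
```

```text
now [ 0.5485 -0.0032  0.0452] az 91.11 zax [ 0.092 -0.058 -0.994] ft [-1.17 -0.51  0.98] grip 0.0523 t 12.7
[{"x": 18.2, "y": -0.3, "z": 17.6, "spin": 0.002}]
```

Emit:
{"method": "play_rows", "body": {
  "commands": [
    {"x": 0,"y": 0,"z": 0,"spin": 0},
    {"x": 0,"y": 0,"z": 0,"spin": 0},
    {"x": 0,"y": 0,"z": 0,"spin": 0},
    {"x": 0,"y": 0,"z": 0,"spin": 0}
  ]
}}

```text
time: 13.1
position: [0.5516, -0.003, 0.0482]
tool_rot: [-0.011, 0.998, -0.03, 0.049]
ft_force: [-0.6, 0.2, -0.5]
grip_width: 0.0522
```

```bash
python3 plan.py .532 -.005 .026 91 1; python3 -c "
from rig import robot
o=robot.get_obs();print(o['q'],o['joint_torque'],o['moment'])"
```

```text
now [ 0.5516 -0.003   0.0482] az 91.11 zax [ 0.099 -0.06  -0.993] ft [-0.65  0.23 -0.54] grip 0.0522 t 13.1
[{"x": 21.7, "y": -0.2, "z": 20.3, "spin": 0.002}]
[-0.18539904  0.6735003   1.82683272 -0.07920562  0.53412521 -1.71250883] [ 2.75945000e-02 -4.08354914e+01 -8.28599274e+00 -1.16423958e-01
 -3.11221909e-01 -8.30850215e-03] [ 0.06539305 -0.07189279  0.02204841]
```

Emit:
{"method": "play_rows", "body": {
  "commands": [
    {"x": 0,"y": 0,"z": -40,"spin": 0},
    {"x": 0,"y": 0,"z": -40,"spin": 0.15},
    {"x": 0,"y": 0,"z": 0,"spin": 0.15},
    {"x": 0,"y": 0,"z": 0,"spin": 0.15},
    {"x": 0,"y": 0,"z": 0,"spin": 0.15},
    {"x": 0,"y": 0,"z": 0,"spin": 0.15},
    {"x": 0,"y": 0,"z": 0,"spin": 0.15},
    {"x": 0,"y": 0,"z": 0,"spin": 0.15}
  ]
}}

```text
time: 13.9
position: [0.5432, 0.0014, 0.1313]
tool_rot: [0.493, 0.868, -0.002, 0.057]
ft_force: [-1.1, 0.5, -0.1]
grip_width: 0.0521
```

```bash
python3 tilt.py
```

```text
t 13.9 pos [0.5432 0.0014 0.1313] az 30.95 zax [ 0.098 -0.059 -0.993] q4 -0.062 grip 0.0521 ft [-1.11  0.52 -0.12]
```

Emit:
{"method": "play_rows", "body": {
  "commands": [
    {"x": 0,"y": 0,"z": 0,"spin": 0.15},
    {"x": 0,"y": 0,"z": 0,"spin": 0.15},
    {"x": 0,"y": 0,"z": 0,"spin": 0.15},
    {"x": 0,"y": 0,"z": 0,"spin": 0.15},
    {"x": 0,"y": 0,"z": 0,"spin": 0.15},
    {"x": 0,"y": 0,"z": 0,"spin": 0.15},
    {"x": 0,"y": 0,"z": 0,"spin": 0.15},
    {"x": 0,"y": 0,"z": 0,"spin": 0.15}
  ]
}}

```text
time: 14.7
position: [0.542, 0.0011, 0.1327]
tool_rot: [0.897, 0.438, 0.031, 0.048]
ft_force: [-0.1, -0.0, -0.3]
grip_width: 0.0517
```

```bash
python3 tilt.py
```

```text
t 14.7 pos [0.542  0.0011 0.1327] az -38.01 zax [ 0.098 -0.059 -0.993] q4 -0.062 grip 0.0517 ft [-0.11 -0.02 -0.35]
```

Emit:
{"method": "play_rows", "body": {
  "commands": [
    {"x": 0,"y": 0,"z": 0,"spin": 0.15},
    {"x": 0,"y": 0,"z": 0,"spin": 0.15},
    {"x": 0,"y": 0,"z": 0,"spin": 0.15},
    {"x": 0,"y": 0,"z": 0,"spin": 0.15},
    {"x": 0,"y": 0,"z": 0,"spin": 0.15}
  ]
}}

```text
time: 15.2
position: [0.5413, 0.0009, 0.1335]
tool_rot: [0.995, 0.079, 0.047, 0.034]
ft_force: [0.0, 0.5, 0.7]
grip_width: 0.0524
```

```bash
python3 tilt.py; python3 look.py 10 wrist scene; python3 plan.py .532 -.005 .05 -89 2
```

```text
t 15.2 pos [0.5413 0.0009 0.1335] az -81.12 zax [ 0.098 -0.059 -0.993] q4 -0.062 grip 0.0524 ft [0.02 0.47 0.71]
{'time': 15.25, 'q': [-0.181, 0.513, 1.802, -0.062, 0.72, 1.28], 'position': [0.541, 0.001, 0.134], 'tool_rot': [0.995, 0.077, 0.047, 0.033], 'ft_force': [-0.43, -0.325, 0.359], 'grip_width': 0.052}
now [0.5414 0.0008 0.1336] az -80.76 zax [ 0.098 -0.06  -0.993] ft [-0.65  1.12 -0.13] grip 0.0524 t 15.3
[{"x": -8.7, "y": -1.0, "z": 41.2, "spin": 0.072}, {"x": -8.8, "y": -0.4, "z": 41.2, "spin": 0.072}]
```

Emit:
{"method": "play_rows", "body": {
  "commands": [
    {"x": -8,"y": -1,"z": 40,"spin": 0.07},
    {"x": -8,"y": 0,"z": 35,"spin": 0.07},
    {"x": 0,"y": 0,"z": 10,"spin": 0}
  ]
}}

```text
time: 15.6
position: [0.5377, -0.0061, 0.049]
tool_rot: [0.998, 0.015, 0.054, 0.032]
ft_force: [-0.9, 0.1, -0.0]
grip_width: 0.0523
```

```bash
python3 tilt.py; python3 look.py 11 wrist; python3 plan.py .5335 -.0055 .026 -89 1
```

```text
t 15.6 pos [ 0.5377 -0.0061  0.049 ] az -88.44 zax [ 0.108 -0.061 -0.992] q4 -0.082 grip 0.0523 ft [-0.86  0.08 -0.04]
{'time': 15.6, 'q': [-0.197, 0.661, 1.869, -0.082, 0.494, 1.413], 'position': [0.538, -0.006, 0.049], 'tool_rot': [0.998, 0.015, 0.054, 0.032], 'ft_force': [-0.861, 0.081, -0.037], 'grip_width': 0.052}
now [ 0.5384 -0.0062  0.0488] az -88.41 zax [ 0.109 -0.061 -0.992] ft [ 0.51  0.66 -1.34] grip 0.0524 t 15.65
[{"x": -7.3, "y": -2.3, "z": 22.1, "spin": 0.01}]
```

Emit:
{"method": "play_rows", "body": {
  "commands": [
    {"x": -6,"y": -1.5,"z": 25,"spin": 0},
    {"x": 0,"y": 0,"z": 0,"spin": 0}
  ]
}}

```text
time: 15.85
position: [0.537, -0.0068, 0.024]
tool_rot: [0.998, 0.019, 0.055, 0.032]
ft_force: [-0.5, 0.5, -0.1]
grip_width: 0.0523
```

```bash
python3 tilt.py
```

```text
t 15.85 pos [ 0.537  -0.0068  0.024 ] az -88.06 zax [ 0.111 -0.062 -0.992] q4 -0.093 grip 0.0523 ft [-0.5   0.53 -0.12]
```

Emit:
{"method": "play_rows", "body": {
  "commands": [
    {"x": 0,"y": 0,"z": 0,"spin": 0},
    {"x": 0,"y": 0,"z": 0,"spin": 0},
    {"x": 0,"y": 0,"z": 0,"spin": 0}
  ],
  "grip": 0,
  "newtons": 8
}}

```text
time: 16.15
position: [0.5408, -0.0071, 0.0281]
tool_rot: [0.997, 0.021, 0.059, 0.033]
ft_force: [0.9, 0.6, -0.6]
grip_width: 0.0358
```

```bash
python3 tilt.py; python3 plan.py .529 .195 .19 -99.7 5
```

```text
t 16.15 pos [ 0.5408 -0.0071  0.0281] az -87.86 zax [ 0.119 -0.063 -0.991] q4 -0.092 grip 0.0358 ft [ 0.94  0.61 -0.57]
now [ 0.5408 -0.0071  0.0281] az -87.86 zax [ 0.119 -0.063 -0.991] ft [ 0.94  0.61 -0.57] grip 0.0358 t 16.15
[{"x": 3.3, "y": -38.2, "z": -34.9, "spin": 0.041}, {"x": 1.7, "y": -38.3, "z": -34.9, "spin": 0.041}, {"x": 0.1, "y": -38.3, "z": -34.9, "spin": 0.041}, {"x": -1.5, "y": -38.3, "z": -34.9, "spin": 0.041}, {"x": -3.1, "y": -38.2, "z": -34.9, "spin": 0.041}]
```

```bash
for i in 1 2 3; do python3 -c "
from rig import cams
cams.camera('scene')
cams.camera('scene')"; python3 tilt.py; done
```

```text
t 16.25 pos [ 0.5406 -0.0071  0.028 ] az -87.88 zax [ 0.119 -0.063 -0.991] q4 -0.092 grip 0.028 ft [ 0.08  0.75 -0.31]
t 16.35 pos [ 0.5406 -0.007   0.0278] az -87.9 zax [ 0.119 -0.063 -0.991] q4 -0.092 grip 0.0268 ft [-1.36  0.82  7.4 ]
t 16.45 pos [ 0.5406 -0.007   0.0279] az -87.9 zax [ 0.119 -0.063 -0.991] q4 -0.092 grip 0.0268 ft [-0.24  1.07  6.68]
```

Emit:
{"method": "play_rows", "body": {
  "commands": [
    {"x": 3,"y": 0,"z": -40,"spin": 0},
    {"x": 3,"y": -20,"z": -40,"spin": 0.04},
    {"x": 1,"y": -45,"z": -30,"spin": 0.04},
    {"x": 0,"y": -45,"z": -20,"spin": 0.04},
    {"x": -1,"y": -45,"z": -20,"spin": 0.04},
    {"x": -2,"y": -35,"z": -10,"spin": 0.04}
  ],
  "grip": 0
}}

```text
time: 17.05
position: [0.5351, 0.1914, 0.1778]
tool_rot: [0.994, -0.088, 0.058, 0.026]
ft_force: [0.2, -0.1, -1.0]
grip_width: 0.0256
```

```bash
python3 look.py 12 wrist scene; python3 plan.py .529 .195 .19 -99.7 1
```

```text
{'time': 17.1, 'q': [0.199, 0.482, 1.682, -0.103, 0.878, 2.007], 'position': [0.536, 0.197, 0.179], 'tool_rot': [0.994, -0.088, 0.06, 0.024], 'ft_force': [1.496, 3.106, -0.098], 'grip_width': 0.026}
now [0.5358 0.1936 0.1777] az -99.96 zax [ 0.114 -0.06  -0.992] ft [ 0.4  -0.97 -1.52] grip 0.0258 t 17.15
[{"x": -5.4, "y": 0.3, "z": -13.1, "spin": -0.005}]
```

```bash
cat > model.py <<'E'
from h import *
class Held: pass
def held(Mg,pg,center):
    Y=Mg[:,1];l=np.cross(Y,[0,0,1.]);l/=np.linalg.norm(l);u=np.cross(l,Y)
    if u[2]<0:u=-u
    d=Mg.T@(np.array(center)-pg);d[1]=0
    return dict(l=Mg.T@l,u=Mg.T@u,d=d)
def barbox(M,p,h):
    c=p+M@h["d"];l=M@h["l"];u=M@h["u"];t=M[:,1]
    return c,l,u,t,np.array([c+a*.0375*l+b*.0130*t+e*.025*u for e in(-1,1) for a,b in((1,1),(1,-1),(-1,-1),(-1,1))])
RC=np.array([.5328,.2538]);RY=np.radians(-9.7)
def slot(i,z=.113,rc=RC,ry=RY):
    x=np.array([np.cos(ry),np.sin(ry)]);y=np.array([-np.sin(ry),np.cos(ry)])
    c=rc+y*.054*i
    return c,np.array([[*(c+a*.039*x+b*.0145*y),z] for a,b in((1,1),(1,-1),(-1,-1),(-1,1))])
def rackc(z=.113,rc=RC,ry=RY):
    x=np.array([np.cos(ry),np.sin(ry)]);y=np.array([-np.sin(ry),np.cos(ry)])
    return np.array([[*(rc+a*.0475*x+b*.081*y),z] for a,b in((1,1),(1,-1),(-1,-1),(-1,1))])
def poly(im,c,o,P,col,s=1):
    # densify
    Q=[]
    for a,b in zip(P,np.roll(P,-1,0)): Q+=[a+(b-a)*t for t in np.linspace(0,1,12)]
    q=np.array([proj(c,x,o) for x in Q])*s
    cv2.polylines(im,[np.round(q).astype(int)],True,col,1)
def overlay(o,c,h,name,sink=0,rc=RC,ry=RY,crop=None):
    s=1.4;im=cv2.resize(c["img"][:,:,::-1],None,fx=s,fy=s)
    for i in(-1,0,1): poly(im,c,o,slot(i,.113-sink,rc,ry)[1],(255,0,255),s)
    poly(im,c,o,rackc(.113-sink,rc,ry),(0,160,0),s)
    if h:
        M=R.from_quat(o["tool_rot"]).as_matrix();b=barbox(M,np.array(o["position"]),h)[4]
        poly(im,c,o,b[:4],(0,0,255),s);poly(im,c,o,b[4:],(255,0,0),s)
    cv2.imwrite(name,im)
E
python3 - <<'E'
from model import *
q=None
# grasp pose: az -87.9, zax (.119,-.063,-.991)
z=np.array([.119,-.063,-.991]);z/=np.linalg.norm(z)
a=np.radians(-87.9);
y=np.array([np.cos(a),np.sin(a),0]);y[2]=-(y[:2]@z[:2])/z[2];y/=np.linalg.norm(y)
M=np.stack([np.cross(y,z),y,z],1)
h=held(M,np.array([.5406,-.007,.0279]),[.5316,-.0043,.025]);pickle.dump(h,open("held.pkl","wb"));print(h)
o,c=pickle.load(open("wrist12.pkl","rb"));overlay(o,c,h,"pics/ov12.png")
M=R.from_quat(o["tool_rot"]).as_matrix();b=barbox(M,np.array(o["position"]),h);print(b[0],b[1],b[2],b[4][:4].mean(0))
E
```

```text
{'l': array([-9.93179048e-01,  4.29273416e-18, -1.16599225e-01]), 'u': array([ 1.16599225e-01,  3.39161008e-18, -9.93179048e-01]), 'd': array([-0.00914778,  0.        ,  0.00163263])}
[0.52638698 0.19291284 0.17503237] [-0.98391772  0.17857833 -0.00396347] [0.0035344  0.04164876 0.99912606] [0.52629862 0.19187162 0.15005421]
```

```bash
cat > align.py <<'E'
# align.py slot bottomz [nrows] : rows to bring held bar's bottom to the slot
import sys,json
from model import *
from rig import robot,cams
i=int(sys.argv[1]);bz=float(sys.argv[2]);n=int(sys.argv[3]);tag=sys.argv[4] if len(sys.argv)>4 else None
ex=float(sys.argv[5])/1000 if len(sys.argv)>5 else 0; ey=float(sys.argv[6])/1000 if len(sys.argv)>6 else 0
sink=float(sys.argv[7])/1000 if len(sys.argv)>7 else 0
h=pickle.load(open("held.pkl","rb"));rc,ry=pickle.load(open("rack.pkl","rb"))
o=robot.get_obs()
if tag:
    c=cams.camera("wrist");pickle.dump((o,c),open(f"wrist{tag}.pkl","wb"));overlay(o,c,h,f"pics/ov{tag}.png",sink,rc,ry)
    o=robot.get_obs()
M=R.from_quat(o["tool_rot"]).as_matrix();p=np.array(o["position"])
c0,l,u,t,b=barbox(M,p,h);bot=c0-.025*u;mid=bot+u*.010
s=slot(i,0,rc,ry)[0]+np.array([ex,ey])
dv=np.array([s[0]-mid[0],s[1]-mid[1],bz-bot[2]]);low=b[:4,2].min()
al=np.degrees(np.arctan2(l[1],l[0]));dy=(np.degrees(ry)-al+90)%180-90
sp=-np.radians(dy)
# rotation about TCP moves bar: account
Mi=M@R.from_rotvec([0,0,sp]).as_matrix();sh=(Mi-M)@(h["d"]-.015*h["u"]);dv[:2]-=sh[:2]
rows=[{k:round(float(v),1) for k,v in zip("xyz",M.T@dv*1000/n)}|{"spin":round(sp/n,3)} for _ in range(n)]
print("t",o["time"],"pos",np.round(p,4),"zax",np.round(M[:,2],3),"u",np.round(u,3),"lz",round(l[2],3),"bot",np.round(bot,4),"lowest",round(low,4),"ft",np.round(o["ft_force"],2),"grip",round(o["grip_width"],4))
print("need world mm",np.round(dv*1000,1),"yaw deg",round(dy,2));print(json.dumps(rows))
E
python3 -c "
import pickle,numpy as np
pickle.dump((np.array([.5328,.2538]),np.radians(-9.7)),open('rack.pkl','wb'))"
python3 align.py -1 .128 2
```

```text
t 17.15 pos [0.5358 0.1936 0.1777] zax [ 0.114 -0.06  -0.992] u [0.001 0.04  0.999] lz -0.006 bot [0.527 0.194 0.15 ] lowest 0.1492 ft [ 0.4  -0.97 -1.52] grip 0.0258
need world mm [ -3.3   6.2 -22. ] yaw deg 0.25
[{"x": -3.5, "y": -3.2, "z": 10.5, "spin": -0.002}, {"x": -3.5, "y": -3.2, "z": 10.5, "spin": -0.002}]
```

Emit:
{"method": "play_rows", "body": {
  "commands": [
    {"x": -7,"y": -6.4,"z": 21,"spin": -0.004}
  ]
}}

```text
time: 17.25
position: [0.5347, 0.2006, 0.1582]
tool_rot: [0.994, -0.082, 0.063, 0.025]
ft_force: [1.1, -0.6, -1.0]
grip_width: 0.0261
```

```bash
python3 -c "
from rig import cams
[cams.camera('scene') for i in range(3)]"; python3 align.py -1 .118 1 13
```

```text
t 17.45 pos [0.5315 0.1989 0.155 ] zax [ 0.111 -0.061 -0.992] u [0.004 0.042 0.999] lz -0.003 bot [0.5226 0.1992 0.1273] lowest 0.1267 ft [ 0.03 -0.2  -0.78] grip 0.0261
need world mm [ 1.1  1.  -9.3] yaw deg 0.01
[{"x": -0.2, "y": -1.5, "z": 9.3, "spin": -0.0}]
```

Emit:
{"method": "play_rows", "body": {
  "commands": [
    {"x": 0,"y": -1.5,"z": 10,"spin": 0}
  ]
}}

```text
time: 17.55
position: [0.5343, 0.199, 0.1462]
tool_rot: [0.994, -0.084, 0.06, 0.026]
ft_force: [1.4, 0.0, -0.6]
grip_width: 0.0261
```

```bash
python3 -c "
from rig import cams
[cams.camera('scene') for i in range(3)]"; python3 align.py -1 .085 2 14
```

```text
t 17.75 pos [0.5329 0.199  0.1448] zax [ 0.11  -0.062 -0.992] u [0.005 0.042 0.999] lz -0.002 bot [0.524  0.1993 0.1171] lowest 0.1164 ft [ 0.29  0.43 -1.26] grip 0.0262
need world mm [ -0.3   0.8 -32.1] yaw deg 0.08
[{"x": -2.1, "y": -1.1, "z": 15.9, "spin": -0.001}, {"x": -2.1, "y": -1.1, "z": 15.9, "spin": -0.001}]
```

```bash
python3 -c "
import cv2;im=cv2.imread('pics/ov14.png');cv2.imwrite('pics/ov14c.png',cv2.resize(im[230:460,300:500],None,fx=3.5,fy=2.6,interpolation=cv2.INTER_CUBIC)[:600,:700])"
```

Emit:
{"method": "play_rows", "body": {
  "commands": [
    {"x": -1.5,"y": -1.3,"z": 8,"spin": 0},
    {"x": -2,"y": 0,"z": 10,"spin": 0}
  ]
}}

```text
time: 17.95
position: [0.534, 0.1997, 0.1276]
tool_rot: [0.994, -0.084, 0.06, 0.025]
ft_force: [-0.2, 1.1, 1.3]
grip_width: 0.0258
```

```bash
python3 -c "
from rig import cams
[cams.camera('scene') for i in range(2)]"; python3 look.py 15 scene; python3 align.py -1 .081 1 15; python3 -c "
import cv2;im=cv2.imread('pics/ov15.png');cv2.imwrite('pics/ov15c.png',cv2.resize(im[230:460,300:500],None,fx=3.5,fy=2.6,interpolation=cv2.INTER_CUBIC)[:600,:700])
im=cv2.imread('pics/scene15.png');cv2.imwrite('pics/sc15.png',cv2.resize(im[170:300,130:290],None,fx=4.5,fy=4.5,interpolation=cv2.INTER_CUBIC))"
```

```text
{'time': 18.05, 'q': [0.207, 0.56, 1.728, -0.121, 0.761, 2.031], 'position': [0.532, 0.199, 0.126], 'tool_rot': [0.994, -0.084, 0.058, 0.026], 'ft_force': [-0.282, 0.034, -0.027], 'grip_width': 0.026}
t 18.15 pos [0.5325 0.1994 0.1269] zax [ 0.112 -0.062 -0.992] u [0.003 0.042 0.999] lz -0.004 bot [0.5237 0.1997 0.0992] lowest 0.0985 ft [-1.05  0.16  0.39] grip 0.0263
need world mm [  0.    0.4 -18.2] yaw deg 0.1
[{"x": -2.3, "y": -1.2, "z": 18.0, "spin": -0.002}]
```

Emit:
{"method": "play_rows", "body": {
  "commands": [
    {"x": 1,"y": -2,"z": -11,"spin": 0}
  ]
}}

```text
time: 18.25
position: [0.5313, 0.2014, 0.1368]
tool_rot: [0.994, -0.084, 0.056, 0.027]
ft_force: [-0.0, 0.2, -0.7]
grip_width: 0.026
```

```bash
python3 -c "
from rig import cams
[cams.camera('scene') for i in range(3)]"; python3 align.py -1 .1 1 16; python3 -c "
import cv2;im=cv2.imread('pics/ov16.png');cv2.imwrite('pics/ov16c.png',cv2.resize(im[230:460,300:500],None,fx=3.5,fy=2.6,interpolation=cv2.INTER_CUBIC)[:600,:700])"
```

```text
t 18.45 pos [0.5331 0.2022 0.1387] zax [ 0.113 -0.061 -0.992] u [0.002 0.042 0.999] lz -0.006 bot [0.5243 0.2025 0.111 ] lowest 0.1102 ft [-0.35 -0.06 -0.45] grip 0.0259
need world mm [ -0.6  -2.4 -11. ] yaw deg 0.08
[{"x": -1.6, "y": 2.0, "z": 11.0, "spin": -0.001}]
```

Emit:
{"method": "play_rows", "body": {
  "commands": [
    {"x": -0.5,"y": 1.6,"z": 3,"spin": 0}
  ]
}}

```text
time: 18.55
position: [0.5331, 0.2007, 0.1362]
tool_rot: [0.994, -0.084, 0.06, 0.026]
ft_force: [0.1, 0.4, -2.0]
grip_width: 0.026
```

```bash
python3 -c "
from rig import cams
[cams.camera('scene') for i in range(3)]"; python3 align.py -1 .1 1 17 0 0.8; python3 -c "
import cv2;im=cv2.imread('pics/ov17.png');cv2.imwrite('pics/ov17c.png',cv2.resize(im[230:460,300:500],None,fx=3.5,fy=2.6,interpolation=cv2.INTER_CUBIC)[:600,:700])"
```

```text
t 18.75 pos [0.5325 0.2003 0.1355] zax [ 0.113 -0.061 -0.992] u [0.002 0.042 0.999] lz -0.005 bot [0.5236 0.2007 0.1077] lowest 0.107 ft [ 0.59 -0.02 -1.28] grip 0.0255
need world mm [ 0.   0.3 -7.7] yaw deg 0.09
[{"x": -1.0, "y": -0.6, "z": 7.7, "spin": -0.002}]
```

Emit:
{"method": "play_rows", "body": {
  "commands": [
    {"x": -1,"y": -0.5,"z": 8,"spin": 0},
    {"x": -1,"y": -0.5,"z": 6,"spin": 0}
  ]
}}

```text
time: 18.95
position: [0.5328, 0.2009, 0.1211]
tool_rot: [0.994, -0.084, 0.06, 0.026]
ft_force: [1.1, -2.1, 1.8]
grip_width: 0.026
```

```bash
python3 -c "
from rig import cams
[cams.camera('scene') for i in range(2)]"; python3 look.py 18 scene;  python3 align.py -1 .081 1 18 0 0.8; python3 -c "
import cv2;im=cv2.imread('pics/ov18.png');cv2.imwrite('pics/ov18c.png',cv2.resize(im[230:460,300:500],None,fx=3.5,fy=2.6,interpolation=cv2.INTER_CUBIC)[:600,:700])
im=cv2.imread('pics/scene18.png');cv2.imwrite('pics/sc18.png',cv2.resize(im[170:300,130:290],None,fx=4.5,fy=4.5,interpolation=cv2.INTER_CUBIC))"
```

```text
{'time': 19.05, 'q': [0.21, 0.569, 1.732, -0.123, 0.747, 2.036], 'position': [0.532, 0.201, 0.121], 'tool_rot': [0.994, -0.084, 0.059, 0.026], 'ft_force': [0.381, 0.031, -1.344], 'grip_width': 0.026}
t 19.15 pos [0.5328 0.2009 0.1213] zax [ 0.114 -0.061 -0.992] u [0.001 0.042 0.999] lz -0.006 bot [0.524  0.2012 0.0936] lowest 0.0928 ft [ 0.01 -0.22 -0.77] grip 0.0259
need world mm [ -0.3  -0.3 -12.6] yaw deg 0.1
[{"x": -1.8, "y": -0.2, "z": 12.5, "spin": -0.002}]
```

Emit:
{"method": "play_rows", "body": {
  "commands": [
    {"x": -1,"y": 0,"z": 7,"spin": 0},
    {"x": -1,"y": 0,"z": 5,"spin": 0}
  ]
}}

```text
time: 19.35
position: [0.5335, 0.2008, 0.1096]
tool_rot: [0.994, -0.084, 0.061, 0.025]
ft_force: [-0.7, 0.5, 1.4]
grip_width: 0.0264
```

```bash
python3 -c "
from rig import cams
[cams.camera('scene') for i in range(3)]"; python3 look.py 19 scene;  python3 align.py -1 .081 1 19 0 0.8; python3 -c "
import cv2
im=cv2.imread('pics/scene19.png');cv2.imwrite('pics/sc19.png',cv2.resize(im[170:300,130:290],None,fx=4.5,fy=4.5,interpolation=cv2.INTER_CUBIC))"
```

```text
{'time': 19.5, 'q': [0.209, 0.586, 1.74, -0.127, 0.718, 2.041], 'position': [0.533, 0.201, 0.109], 'tool_rot': [0.994, -0.084, 0.06, 0.025], 'ft_force': [0.008, -0.258, -1.087], 'grip_width': 0.026}
t 19.6 pos [0.5331 0.2007 0.1098] zax [ 0.116 -0.061 -0.991] u [-0.001  0.041  0.999] lz -0.008 bot [0.5243 0.2011 0.0821] lowest 0.0812 ft [ 0.16 -0.43  0.1 ] grip 0.026
need world mm [-0.6 -0.1 -1.1] yaw deg 0.09
[{"x": -0.7, "y": 0.2, "z": 1.0, "spin": -0.002}]
```

Emit:
{"method": "play_rows", "body": {
  "commands": [
    {"x": 0,"y": 0,"z": 0,"spin": 0}
  ],
  "grip": 0.45
}}

```text
time: 19.7
position: [0.5332, 0.2007, 0.11]
tool_rot: [0.994, -0.084, 0.061, 0.025]
ft_force: [-0.7, -0.6, -0.8]
grip_width: 0.0289
```

```bash
python3 -c "
from rig import cams
[cams.camera('scene') for i in range(4)]"; python3 look.py 20 scene wrist;  python3 tilt.py; python3 -c "
import cv2
im=cv2.imread('pics/scene20.png');cv2.imwrite('pics/sc20.png',cv2.resize(im[170:300,130:290],None,fx=4.5,fy=4.5,interpolation=cv2.INTER_CUBIC))"
```

```text
{'time': 19.95, 'q': [0.209, 0.586, 1.739, -0.127, 0.719, 2.041], 'position': [0.533, 0.201, 0.11], 'tool_rot': [0.994, -0.084, 0.061, 0.025], 'ft_force': [0.754, 0.007, -1.115], 'grip_width': 0.037}
t 20.0 pos [0.5332 0.2008 0.11  ] az -99.81 zax [ 0.117 -0.061 -0.991] q4 -0.127 grip 0.0383 ft [ 0.36 -0.2   1.05]
```

```bash
python3 plan.py .5332 .2008 .155 -99.8 1; python3 plan.py .629 .03 .10 -95.5 4
```

```text
now [0.5332 0.2008 0.11  ] az -99.81 zax [ 0.117 -0.061 -0.991] ft [ 0.36 -0.2   1.05] grip 0.0383 t 20.0
[{"x": 5.6, "y": 1.8, "z": -44.6, "spin": -0.0}]
now [0.5332 0.2008 0.11  ] az -99.81 zax [ 0.117 -0.061 -0.991] ft [ 0.36 -0.2   1.05] grip 0.0383 t 20.0
[{"x": 30.1, "y": 37.9, "z": 7.9, "spin": -0.019}, {"x": 29.4, "y": 38.4, "z": 7.9, "spin": -0.019}, {"x": 28.7, "y": 39.0, "z": 7.9, "spin": -0.019}, {"x": 27.9, "y": 39.5, "z": 7.9, "spin": -0.019}]
```

Emit:
{"method": "play_rows", "body": {
  "commands": [
    {"x": 5.5,"y": 2,"z": -44,"spin": 0},
    {"x": 5,"y": 20,"z": -20,"spin": 0},
    {"x": 0,"y": 48,"z": 0,"spin": -0.02},
    {"x": 20,"y": 45,"z": 0,"spin": -0.02},
    {"x": 40,"y": 28,"z": 5,"spin": -0.02},
    {"x": 40,"y": 10,"z": 10,"spin": -0.02}
  ],
  "grip": 0.55
}}

```text
time: 20.6
position: [0.6105, 0.038, 0.1809]
tool_rot: [0.997, -0.039, 0.058, 0.028]
ft_force: [0.1, 0.7, 0.3]
grip_width: 0.048
```

```bash
python3 look.py 21 scene wrist; python3 plan.py .629 .03 .08 -95.5 2;python3 -c "
import cv2
im=cv2.imread('pics/scene21.png');cv2.imwrite('pics/sc21.png',cv2.resize(im[170:300,130:290],None,fx=4.5,fy=4.5,interpolation=cv2.INTER_CUBIC))"
```

```text
{'time': 20.65, 'q': [-0.098, 0.527, 1.583, -0.064, 0.904, 1.588], 'position': [0.619, 0.035, 0.181], 'tool_rot': [0.997, -0.039, 0.063, 0.029], 'ft_force': [6.251, -1.249, 1.732], 'grip_width': 0.048}
now [0.6154 0.0374 0.1803] az -94.74 zax [ 0.118 -0.061 -0.991] ft [-0.72 -0.09  0.  ] grip 0.048 t 20.7
[{"x": 0.8, "y": 0.5, "z": 50.7, "spin": 0.007}, {"x": 0.9, "y": 0.5, "z": 50.7, "spin": 0.007}]
```

Emit:
{"method": "play_rows", "body": {
  "commands": [
    {"x": 1,"y": 0.5,"z": 48,"spin": 0.01},
    {"x": 0,"y": 0.5,"z": 45,"spin": 0}
  ]
}}

```text
time: 20.9
position: [0.6341, 0.0297, 0.0936]
tool_rot: [0.996, -0.046, 0.069, 0.028]
ft_force: [0.3, 0.1, 0.1]
grip_width: 0.0479
```

```bash
python3 -c "
from rig import cams
[cams.camera('scene') for i in range(2)]";python3 look.py 22 wrist; python3 plan.py .6325 .0295 .026 -95.5 1; python3 - <<'E'
from ortho import *
o,c=pickle.load(open("wrist22.pkl","rb"))
cv2.imwrite("pics/ob3.png",grid(ortho(c,o,.54,.70,-.07,.11,.05,.3),.70,.11,.3))
E
```

```text
{'time': 21.0, 'q': [-0.106, 0.67, 1.623, -0.072, 0.724, 1.608], 'position': [0.629, 0.03, 0.088], 'tool_rot': [0.997, -0.046, 0.061, 0.028], 'ft_force': [-1.194, 0.073, -1.35], 'grip_width': 0.048}
now [0.6303 0.0304 0.0908] az -95.39 zax [ 0.124 -0.061 -0.99 ] ft [-0.5  -0.12  0.3 ] grip 0.0479 t 21.05
[{"x": -6.1, "y": -2.5, "z": 64.5, "spin": 0.002}]
```

Emit:
{"method": "play_rows", "body": {
  "commands": [
    {"x": -2,"y": -1.5,"z": 40,"spin": 0},
    {"x": -3,"y": -1,"z": 24,"spin": 0.005}
  ]
}}

```text
time: 21.25
position: [0.6386, 0.0303, 0.0334]
tool_rot: [0.996, -0.047, 0.07, 0.028]
ft_force: [-0.1, -0.5, -0.3]
grip_width: 0.0477
```

```bash
python3 -c "
from rig import cams
[cams.camera('scene') for i in range(2)]";python3 tilt.py
```

```text
t 21.35 pos [0.6381 0.0304 0.0328] az -95.62 zax [ 0.136 -0.062 -0.989] q4 -0.084 grip 0.0478 ft [-0.84 -0.42 -0.17]
```

Emit:
{"method": "play_rows", "body": {
  "commands": [
    {"x": -2,"y": 1,"z": 9,"spin": 0}
  ],
  "grip": 0
}}

```text
time: 21.45
position: [0.6394, 0.0294, 0.0269]
tool_rot: [0.996, -0.047, 0.072, 0.028]
ft_force: [0.7, -1.4, 0.9]
grip_width: 0.0448
```

```bash
for i in 1 2 3 4 5; do python3 -c "
from rig import cams
[cams.camera('scene') for i in range(2)]";python3 tilt.py; done
```

```text
t 21.55 pos [0.6373 0.0292 0.0251] az -95.59 zax [ 0.137 -0.062 -0.989] q4 -0.086 grip 0.0385 ft [-0.53  0.53 -0.59]
t 21.65 pos [0.6379 0.0291 0.0253] az -95.61 zax [ 0.138 -0.062 -0.988] q4 -0.085 grip 0.0314 ft [ 0.1  -0.55  0.81]
t 21.75 pos [0.638  0.029  0.0251] az -95.63 zax [ 0.138 -0.062 -0.988] q4 -0.085 grip 0.0264 ft [-1.54  0.43  2.2 ]
t 21.85 pos [0.638  0.0292 0.0251] az -95.63 zax [ 0.138 -0.062 -0.988] q4 -0.085 grip 0.0261 ft [-1.14  0.96  6.34]
t 21.95 pos [0.638  0.0291 0.0251] az -95.63 zax [ 0.138 -0.062 -0.988] q4 -0.085 grip 0.026 ft [-0.69  1.09  5.49]
```

```bash
python3 - <<'E'
from model import *
from rig import robot
o=robot.get_obs();M=R.from_quat(o["tool_rot"]).as_matrix()
h=held(M,np.array(o["position"]),[.6338,.0296,.025]);print(h);pickle.dump(h,open("held.pkl","wb"))
pickle.dump((np.array([.5328,.2545]),np.radians(-9.7)),open('rack.pkl','wb'))
E
```

```text
{'l': array([-9.89676488e-01, -6.73962726e-20, -1.43319397e-01]), 'u': array([ 1.43319397e-01,  1.19826067e-18, -9.89676488e-01]), 'd': array([-0.00420037,  0.        , -0.00055511])}
```

Emit:
{"method": "play_rows", "body": {
  "commands": [
    {"x": 6,"y": 0,"z": -45,"spin": 0},
    {"x": 0,"y": -5,"z": -45,"spin": 0.02},
    {"x": -35,"y": -25,"z": -25,"spin": 0.02},
    {"x": -40,"y": -30,"z": -20,"spin": 0.02},
    {"x": -10,"y": -48,"z": -10,"spin": 0.01},
    {"x": 0,"y": -50,"z": 0,"spin": 0},
    {"x": 0,"y": -45,"z": 0,"spin": 0}
  ],
  "grip": 0
}}

```text
time: 22.65
position: [0.5682, 0.2451, 0.1514]
tool_rot: [0.993, -0.088, 0.067, 0.029]
ft_force: [1.0, -0.4, -0.1]
grip_width: 0.0282
```

```bash
python3 -c "
from rig import cams
[cams.camera('scene') for i in range(2)]"; python3 look.py 23 scene; python3 align.py 1 .125 2 23 0 0 12
```

```text
{'time': 22.75, 'q': [0.283, 0.579, 1.583, -0.131, 0.873, 2.104], 'position': [0.57, 0.249, 0.151], 'tool_rot': [0.994, -0.086, 0.07, 0.027], 'ft_force': [0.249, 0.089, 0.644], 'grip_width': 0.017}
t 22.85 pos [0.5688 0.2451 0.1506] zax [ 0.129 -0.069 -0.989] u [0.012 0.044 0.999] lz 0.004 bot [0.5643 0.2447 0.1255] lowest 0.1248 ft [-0.04 -0.2  -0.22] grip 0.007
need world mm [-22.5  62.6  -0.5] yaw deg 0.52
[{"x": -16.3, "y": -28.8, "z": -3.3, "spin": -0.005}, {"x": -16.3, "y": -28.8, "z": -3.3, "spin": -0.005}]
```

```bash
python3 look.py 24 scene top wrist; python3 -c "
import cv2
im=cv2.imread('pics/scene24.png');cv2.imwrite('pics/sc24.png',cv2.resize(im[170:300,130:290],None,fx=4.5,fy=4.5,interpolation=cv2.INTER_CUBIC))
im=cv2.imread('pics/top24.png');cv2.imwrite('pics/tc24.png',cv2.resize(im[105:235,170:330],None,fx=4.5,fy=4.5,interpolation=cv2.INTER_CUBIC))"
```

```text
{'time': 22.95, 'q': [0.274, 0.578, 1.589, -0.132, 0.874, 2.103], 'position': [0.569, 0.243, 0.15], 'tool_rot': [0.993, -0.089, 0.067, 0.029], 'ft_force': [0.073, -0.322, -0.088], 'grip_width': 0.003}
```

```bash
python3 - <<'E'
from h import *
im=cv2.imread("pics/wrist20.png");cv2.imwrite("pics/w20c.png",cv2.resize(im[20:130,10:290],None,fx=2.85,fy=2.85,interpolation=cv2.INTER_CUBIC))
im=cv2.imread("pics/scene0.png");a=cv2.resize(im[180:260,150:215],None,fx=6,fy=6,interpolation=cv2.INTER_CUBIC)
im=cv2.imread("pics/scene21.png");b=cv2.resize(im[180:260,150:215],None,fx=6,fy=6,interpolation=cv2.INTER_CUBIC)
cv2.imwrite("pics/s0_21.png",np.hstack([a,b]))
E
```

Emit:
{"method": "play_rows", "body": {
  "commands": [
    {"x": 8,"y": 4,"z": -48,"spin": 0},
    {"x": -20,"y": 2,"z": -48,"spin": 0},
    {"x": -48,"y": 0,"z": -10,"spin": 0},
    {"x": -40,"y": 0,"z": 0,"spin": 0}
  ],
  "grip": 1
}}

```text
time: 23.4
position: [0.4607, 0.2552, 0.2437]
tool_rot: [0.993, -0.097, 0.067, 0.029]
ft_force: [0.1, 1.0, -0.2]
grip_width: 0.0255
```

```bash
python3 -c "
from rig import cams
[cams.camera('scene') for i in range(4)]"; python3 look.py 25 wrist scene; python3 tilt.py; python3 - <<'E'
from ortho import *
o,c=pickle.load(open("wrist25.pkl","rb"))
cv2.imwrite("pics/o25.png",grid(ortho(c,o,.44,.64,.14,.38,.115,.35),.64,.38,.35))
E
```

```text
{'time': 23.65, 'q': [0.359, 0.347, 1.706, -0.133, 0.999, 2.188], 'position': [0.462, 0.256, 0.242], 'tool_rot': [0.993, -0.096, 0.066, 0.03], 'ft_force': [0.634, -0.016, 0.236], 'grip_width': 0.046}
t 23.7 pos [0.4626 0.2558 0.2422] az -101.19 zax [ 0.126 -0.072 -0.989] q4 -0.133 grip 0.0497 ft [ 0.77 -0.15 -0.64]
```

```bash
python3 plan.py .5415 .288 .16 -74.1 4
```

```text
now [0.4626 0.2558 0.2422] az -101.19 zax [ 0.126 -0.072 -0.989] ft [ 0.77 -0.15 -0.64] grip 0.0497 t 23.7
[{"x": 14.9, "y": -12.7, "z": 22.2, "spin": -0.118}, {"x": 16.3, "y": -10.8, "z": 22.2, "spin": -0.118}, {"x": 17.4, "y": -8.8, "z": 22.2, "spin": -0.118}, {"x": 18.4, "y": -6.7, "z": 22.2, "spin": -0.118}]
```

Emit:
{"method": "play_rows", "body": {
  "commands": [
    {"x": 15,"y": -13,"z": 22,"spin": -0.12},
    {"x": 16,"y": -11,"z": 22,"spin": -0.12},
    {"x": 17,"y": -9,"z": 22,"spin": -0.12},
    {"x": 15,"y": -6,"z": 12,"spin": -0.12}
  ],
  "grip": 0.85
}}

```text
time: 24.1
position: [0.5447, 0.2865, 0.1695]
tool_rot: [0.986, 0.148, 0.06, 0.045]
ft_force: [0.6, -0.4, 1.4]
grip_width: 0.0726
```

```bash
python3 -c "
from rig import cams
[cams.camera('scene') for i in range(3)]"; python3 look.py 26 wrist; python3 plan.py .5424 .2877 .097 -74.1 1; python3 - <<'E'
from ortho import *
o,c=pickle.load(open("wrist26.pkl","rb"))
cv2.imwrite("pics/o26.png",grid(ortho(c,o,.46,.62,.18,.38,.113,.35),.62,.38,.35))
E
```

```text
{'time': 24.25, 'q': [0.36, 0.55, 1.575, -0.142, 0.923, 1.719], 'position': [0.544, 0.287, 0.17], 'tool_rot': [0.987, 0.145, 0.06, 0.045], 'ft_force': [-0.428, -0.693, -0.15], 'grip_width': 0.074}
now [0.5433 0.2866 0.1709] az -73.57 zax [ 0.131 -0.071 -0.989] ft [-0.31  0.19  0.15] grip 0.0739 t 24.3
[{"x": -8.3, "y": -9.1, "z": 72.9, "spin": 0.009}]
```

Emit:
{"method": "play_rows", "body": {
  "commands": [
    {"x": -5,"y": -5,"z": 40,"spin": 0}
  ]
}}

```text
time: 24.4
position: [0.5474, 0.2885, 0.1357]
tool_rot: [0.986, 0.144, 0.067, 0.043]
ft_force: [-0.4, 0.8, -0.3]
grip_width: 0.0742
```

```bash
python3 -c "
from rig import cams
[cams.camera('scene') for i in range(3)]"; python3 plan.py .5424 .2877 .098 -74.1 1; python3 look.py 27 wrist
```

```text
now [0.5399 0.2858 0.1288] az -73.61 zax [ 0.125 -0.073 -0.989] ft [ 0.1  -0.06  0.29] grip 0.0741 t 24.55
[{"x": -0.1, "y": -4.4, "z": 30.6, "spin": 0.008}]
{'time': 24.55, 'q': [0.361, 0.604, 1.613, -0.152, 0.838, 1.738], 'position': [0.54, 0.286, 0.129], 'tool_rot': [0.987, 0.145, 0.057, 0.045], 'ft_force': [0.097, -0.06, 0.291], 'grip_width': 0.074}
```

Emit:
{"method": "play_rows", "body": {
  "commands": [
    {"x": 0,"y": -4,"z": 14,"spin": 0},
    {"x": -1,"y": -0.5,"z": 16,"spin": 0}
  ],
  "grip": 0.76
}}

```text
time: 24.8
position: [0.5468, 0.29, 0.105]
tool_rot: [0.986, 0.144, 0.065, 0.044]
ft_force: [-0.2, 0.2, -0.6]
grip_width: 0.068
```

```bash
python3 -c "
from rig import cams
[cams.camera('scene') for i in range(3)]"; python3 plan.py .5424 .2877 .098 -74.1 1; python3 look.py 28 wrist scene; python3 -c "
import cv2
im=cv2.imread('pics/scene28.png');cv2.imwrite('pics/sc28.png',cv2.resize(im[170:300,130:290],None,fx=4.5,fy=4.5,interpolation=cv2.INTER_CUBIC))"
```

```text
now [0.5456 0.2892 0.1037] az -73.7 zax [ 0.136 -0.069 -0.988] ft [-0.99  0.35 -0.03] grip 0.0666 t 24.95
[{"x": -4.1, "y": -0.1, "z": 5.3, "spin": 0.007}]
{'time': 25.0, 'q': [0.363, 0.645, 1.62, -0.162, 0.779, 1.753], 'position': [0.546, 0.289, 0.104], 'tool_rot': [0.987, 0.144, 0.063, 0.044], 'ft_force': [-0.278, -0.163, 0.67], 'grip_width': 0.067}
```

Emit:
{"method": "play_rows", "body": {
  "commands": [
    {"x": -3,"y": 0,"z": 6,"spin": 0}
  ],
  "grip": 0,
  "newtons": 12
}}

```text
time: 25.15
position: [0.5456, 0.2888, 0.0998]
tool_rot: [0.986, 0.144, 0.065, 0.044]
ft_force: [0.7, 0.8, 0.6]
grip_width: 0.0634
```

```bash
for i in 1 2 3; do python3 -c "
from rig import cams
[cams.camera('scene') for i in range(2)]";python3 tilt.py; done; python3 look.py 29 wrist
```

```text
t 25.25 pos [0.5436 0.288  0.098 ] az -73.7 zax [ 0.137 -0.069 -0.988] q4 -0.165 grip 0.0567 ft [ 0.08  0.5  -0.08]
t 25.35 pos [0.5439 0.2882 0.0982] az -73.7 zax [ 0.137 -0.069 -0.988] q4 -0.164 grip 0.051 ft [-0.44  0.22 -0.28]
t 25.45 pos [0.544  0.2881 0.0983] az -73.7 zax [ 0.137 -0.069 -0.988] q4 -0.164 grip 0.051 ft [-0.17  0.54  0.66]
{'time': 25.45, 'q': [0.363, 0.651, 1.63, -0.164, 0.763, 1.756], 'position': [0.544, 0.288, 0.098], 'tool_rot': [0.987, 0.144, 0.063, 0.044], 'ft_force': [-0.168, 0.536, 0.663], 'grip_width': 0.051}
```

Emit:
{"method": "play_rows", "body": {
  "commands": [
    {"x": 5,"y": 0,"z": -35,"spin": 0},
    {"x": 0,"y": 0,"z": -48,"spin": 0},
    {"x": -10,"y": 0,"z": -40,"spin": 0.05}
  ]
}}

```text
time: 25.8
position: [0.52, 0.2934, 0.2152]
tool_rot: [0.99, 0.118, 0.057, 0.044]
ft_force: [0.5, 0.6, -0.9]
grip_width: 0.0512
```

```bash
python3 look.py 30 wrist scene; python3 plan.py .56 .04 .15 -90 5
```

```text
{'time': 25.85, 'q': [0.388, 0.465, 1.565, -0.136, 1.021, 1.788], 'position': [0.52, 0.295, 0.222], 'tool_rot': [0.99, 0.118, 0.061, 0.043], 'ft_force': [-0.866, 0.016, 1.641], 'grip_width': 0.051}
now [0.5208 0.2947 0.2194] az -76.59 zax [ 0.131 -0.071 -0.989] ft [ 0.44 -0.09 -0.42] grip 0.0511 t 25.9
[{"x": -6.3, "y": 49.7, "z": 18.4, "spin": 0.047}, {"x": -3.9, "y": 50.0, "z": 18.4, "spin": 0.047}, {"x": -1.6, "y": 50.1, "z": 18.4, "spin": 0.047}, {"x": 0.8, "y": 50.1, "z": 18.4, "spin": 0.047}, {"x": 3.1, "y": 50.0, "z": 18.4, "spin": 0.047}]
```

Emit:
{"method": "play_rows", "body": {
  "commands": [
    {"x": -5,"y": 48,"z": 0,"spin": 0.04},
    {"x": -3,"y": 48,"z": 0,"spin": 0.04},
    {"x": 0,"y": 48,"z": 5,"spin": 0.04},
    {"x": 2,"y": 48,"z": 25,"spin": 0.04},
    {"x": 4,"y": 35,"z": 35,"spin": 0},
    {"x": 0,"y": 5,"z": 40,"spin": 0}
  ]
}}

```text
time: 26.5
position: [0.5754, 0.0586, 0.1412]
tool_rot: [0.996, 0.042, 0.074, 0.038]
ft_force: [0.0, -0.4, -1.0]
grip_width: 0.0514
```

```bash
python3 -c "
from rig import cams
[cams.camera('scene') for i in range(2)]"; python3 look.py 31 wrist; python3 plan.py .56 .06 .018 -88 2
```

```text
{'time': 26.6, 'q': [-0.057, 0.537, 1.745, -0.09, 0.723, 1.493], 'position': [0.569, 0.06, 0.135], 'tool_rot': [0.996, 0.042, 0.066, 0.036], 'ft_force': [-0.59, 0.324, -1.24], 'grip_width': 0.051}
now [0.5705 0.0617 0.1377] az -85.4 zax [ 0.138 -0.067 -0.988] ft [ 0.66  0.34 -0.01] grip 0.0509 t 26.65
[{"x": -13.1, "y": -4.2, "z": 58.5, "spin": 0.023}, {"x": -13.2, "y": -3.9, "z": 58.5, "spin": 0.023}]
```

Emit:
{"method": "play_rows", "body": {
  "commands": [
    {"x": -8,"y": 18,"z": 38,"spin": 0},
    {"x": -8,"y": 8,"z": 40,"spin": 0},
    {"x": -6,"y": 0,"z": 25,"spin": 0}
  ]
}}

```text
time: 26.95
position: [0.5735, 0.0289, 0.0404]
tool_rot: [0.995, 0.045, 0.078, 0.037]
ft_force: [0.1, -0.2, -0.8]
grip_width: 0.0512
```

```bash
python3 -c "
from rig import cams
[cams.camera('scene') for i in range(2)]"; python3 look.py 32 scene; python3 plan.py .56 .03 .014 -86 1
```

```text
{'time': 27.05, 'q': [-0.117, 0.699, 1.817, -0.107, 0.47, 1.453], 'position': [0.571, 0.03, 0.039], 'tool_rot': [0.996, 0.045, 0.074, 0.037], 'ft_force': [-0.897, 0.664, -0.181], 'grip_width': 0.051}
now [0.5723 0.0297 0.0406] az -85.1 zax [ 0.155 -0.067 -0.986] ft [-0.03 -0.06 -1.  ] grip 0.0511 t 27.1
[{"x": -16.1, "y": -3.5, "z": 24.2, "spin": 0.016}]
```

Emit:
{"method": "play_rows", "body": {
  "commands": [
    {"x": -4,"y": 0,"z": 24,"spin": 0}
  ]
}}

```text
time: 27.2
position: [0.5765, 0.0285, 0.0206]
tool_rot: [0.995, 0.046, 0.081, 0.038]
ft_force: [1.3, 0.6, -1.7]
grip_width: 0.051
```

```bash
python3 -c "
from rig import cams
[cams.camera('scene') for i in range(2)]"; python3 tilt.py; python3 look.py 33 scene;python3 -c "
import cv2
im=cv2.imread('pics/scene33.png');cv2.imwrite('pics/sc33.png',cv2.resize(im[150:280,180:340],None,fx=4.5,fy=4.5,interpolation=cv2.INTER_CUBIC))"
```

```text
t 27.3 pos [0.5721 0.0286 0.0168] az -85.02 zax [ 0.154 -0.066 -0.986] q4 -0.117 grip 0.0512 ft [-0.88 -0.18 -0.95]
{'time': 27.3, 'q': [-0.119, 0.741, 1.822, -0.117, 0.419, 1.462], 'position': [0.572, 0.029, 0.017], 'tool_rot': [0.995, 0.046, 0.076, 0.037], 'ft_force': [-0.884, -0.184, -0.945], 'grip_width': 0.051}
```

Emit:
{"method": "play_rows", "body": {
  "commands": [
    {"x": -1,"y": 0,"z": 7,"spin": 0}
  ]
}}

```text
time: 27.45
position: [0.5746, 0.0285, 0.013]
tool_rot: [0.995, 0.047, 0.079, 0.037]
ft_force: [-0.8, -0.4, -1.4]
grip_width: 0.0513
```

Emit:
{"method": "play_rows", "body": {
  "commands": [
    {"x": 0,"y": 0,"z": 0,"spin": 0}
  ],
  "grip": 0.8
}}

```text
time: 27.55
position: [0.5753, 0.0288, 0.0139]
tool_rot: [0.995, 0.047, 0.08, 0.037]
ft_force: [0.7, 0.4, 0.3]
grip_width: 0.0545
```

```bash
python3 -c "
from rig import cams
[cams.camera('scene') for i in range(4)]"; python3 tilt.py; python3 plan.py .5722 .0286 .075 -85 1; python3 plan.py .434 .036 .1 -81.3 4
```

```text
t 27.75 pos [0.5754 0.0285 0.0139] az -84.99 zax [ 0.162 -0.067 -0.984] q4 -0.12 grip 0.0658 ft [0.66 0.34 0.9 ]
now [0.5754 0.0285 0.0139] az -84.99 zax [ 0.162 -0.067 -0.984] ft [0.66 0.34 0.9 ] grip 0.0658 t 27.75
[{"x": 6.4, "y": 4.6, "z": -60.7, "spin": 0.0}]
now [0.5754 0.0285 0.0139] az -84.99 zax [ 0.162 -0.067 -0.984] ft [0.66 0.34 0.9 ] grip 0.0658 t 27.75
[{"x": -31.2, "y": -3.2, "z": -27.1, "spin": -0.016}, {"x": -31.1, "y": -3.7, "z": -27.1, "spin": -0.016}, {"x": -31.1, "y": -4.2, "z": -27.1, "spin": -0.016}, {"x": -31.0, "y": -4.7, "z": -27.1, "spin": -0.016}]
```

Emit:
{"method": "play_rows", "body": {
  "commands": [
    {"x": 5,"y": 3,"z": -40,"spin": 0},
    {"x": 0,"y": 0,"z": -48,"spin": 0},
    {"x": -10,"y": 0,"z": -48,"spin": 0},
    {"x": -10,"y": 0,"z": -48,"spin": 0},
    {"x": -10,"y": 0,"z": -48,"spin": 0},
    {"x": -10,"y": 0,"z": -48,"spin": 0},
    {"x": 0,"y": 0,"z": -40,"spin": 0},
    {"x": 0,"y": 0,"z": 0,"spin": 0}
  ],
  "grip": 0.55
}}

```text
time: 28.55
position: [0.4877, 0.0433, 0.3339]
tool_rot: [0.995, 0.046, 0.08, 0.037]
ft_force: [0.3, -0.4, 0.9]
grip_width: 0.0477
```

```bash
python3 tilt.py; python3 look.py 34 wrist scene; python3 tilt.py
```

```text
t 28.55 pos [0.4877 0.0433 0.3339] az -85.06 zax [ 0.162 -0.066 -0.985] q4 -0.054 grip 0.0477 ft [ 0.33 -0.38  0.93]
{'time': 28.6, 'q': [-0.11, 0.149, 1.718, -0.054, 1.112, 1.389], 'position': [0.486, 0.043, 0.331], 'tool_rot': [0.995, 0.046, 0.077, 0.037], 'ft_force': [-0.544, 0.57, -1.176], 'grip_width': 0.048}
t 28.65 pos [0.4852 0.0433 0.3287] az -85.04 zax [ 0.152 -0.065 -0.986] q4 -0.054 grip 0.0478 ft [ 0.01 -0.52 -0.98]
```

Emit:
{"method": "play_rows", "body": {
  "commands": [
    {"x": 0,"y": 0,"z": 0,"spin": 0},
    {"x": 0,"y": 0,"z": 0,"spin": 0},
    {"x": 0,"y": 0,"z": 0,"spin": 0},
    {"x": 0,"y": 0,"z": 0,"spin": 0}
  ]
}}

```text
time: 29.05
position: [0.4825, 0.0432, 0.3228]
tool_rot: [0.996, 0.046, 0.068, 0.035]
ft_force: [0.6, -0.3, 0.2]
grip_width: 0.0477
```

```bash
python3 tilt.py
```

```text
t 29.05 pos [0.4825 0.0432 0.3228] az -85.02 zax [ 0.139 -0.064 -0.988] q4 -0.054 grip 0.0477 ft [ 0.59 -0.26  0.24]
```

Emit:
{"method": "play_rows", "body": {
  "commands": [
    {"x": 0,"y": 0,"z": -45,"spin": 0},
    {"x": 0,"y": 0,"z": -45,"spin": 0},
    {"x": 0,"y": 0,"z": 0,"spin": 0},
    {"x": 0,"y": 0,"z": 0,"spin": 0},
    {"x": 0,"y": 0,"z": 0,"spin": 0},
    {"x": 0,"y": 0,"z": 0,"spin": 0}
  ]
}}

```text
time: 29.65
position: [0.4683, 0.0489, 0.4072]
tool_rot: [0.997, 0.046, 0.06, 0.034]
ft_force: [-0.1, -0.5, 0.2]
grip_width: 0.048
```

```bash
python3 tilt.py
```

```text
t 29.65 pos [0.4683 0.0489 0.4072] az -85.01 zax [ 0.124 -0.063 -0.99 ] q4 -0.051 grip 0.048 ft [-0.12 -0.53  0.18]
```

Emit:
{"method": "play_rows", "body": {
  "commands": [
    {"x": 0,"y": 0,"z": 0,"spin": 0},
    {"x": 0,"y": 0,"z": 0,"spin": 0},
    {"x": 0,"y": 0,"z": 0,"spin": 0},
    {"x": 0,"y": 0,"z": 0,"spin": 0},
    {"x": 0,"y": 0,"z": 0,"spin": 0},
    {"x": 0,"y": 0,"z": 0,"spin": 0},
    {"x": 0,"y": 0,"z": 0,"spin": 0},
    {"x": 0,"y": 0,"z": 0,"spin": 0}
  ]
}}

```text
time: 30.45
position: [0.4671, 0.0488, 0.4037]
tool_rot: [0.997, 0.046, 0.057, 0.034]
ft_force: [0.4, 0.3, 0.3]
grip_width: 0.0483
```

```bash
python3 tilt.py
```

```text
t 30.45 pos [0.4671 0.0488 0.4037] az -85.0 zax [ 0.116 -0.062 -0.991] q4 -0.051 grip 0.0483 ft [0.44 0.32 0.26]
```

Emit:
{"method": "play_rows", "body": {
  "commands": [
    {"x": 0,"y": 0,"z": 0,"spin": -0.15},
    {"x": 0,"y": 0,"z": 0,"spin": -0.15},
    {"x": 0,"y": 0,"z": 0,"spin": -0.15},
    {"x": 0,"y": 0,"z": 0,"spin": -0.15},
    {"x": 0,"y": 0,"z": 0,"spin": -0.15},
    {"x": 0,"y": 0,"z": 0,"spin": -0.15},
    {"x": 0,"y": 0,"z": 0,"spin": -0.15},
    {"x": 0,"y": 0,"z": 0,"spin": -0.15}
  ],
  "grip": 1
}}

```text
time: 31.25
position: [0.4673, 0.0488, 0.4045]
tool_rot: [0.795, 0.603, 0.028, 0.061]
ft_force: [0.2, -0.5, -0.7]
grip_width: 0.0868
```

Emit:
{"method": "play_rows", "body": {
  "commands": [
    {"x": 0,"y": 0,"z": 0,"spin": -0.15},
    {"x": 0,"y": 0,"z": 0,"spin": -0.15},
    {"x": 0,"y": 0,"z": 0,"spin": -0.13}
  ]
}}

```text
time: 31.55
position: [0.4674, 0.0489, 0.4048]
tool_rot: [0.646, 0.76, 0.015, 0.066]
ft_force: [0.3, -0.8, -0.0]
grip_width: 0.0872
```

```bash
python3 -c "
from rig import cams
[cams.camera('scene') for i in range(2)]";python3 look.py 35 wrist; python3 plan.py .4335 .0345 .20 8.7 5; python3 - <<'E'
from ortho import *
o,c=pickle.load(open("wrist35.pkl","rb"))
cv2.imwrite("pics/o35.png",grid(ortho(c,o,.33,.63,-.12,.24,.05,.6),.63,.24,.6))
E
```

```text
{'time': 31.65, 'q': [-0.101, 0.075, 1.597, -0.051, 1.345, -0.249], 'position': [0.467, 0.049, 0.405], 'tool_rot': [0.648, 0.758, 0.015, 0.066], 'ft_force': [-0.195, 0.887, 0.227], 'grip_width': 0.087}
now [0.4674 0.0489 0.4048] az 9.07 zax [ 0.119 -0.062 -0.991] ft [-0.58 -0.34 -0.06] grip 0.087 t 31.7
[{"x": 1.4, "y": -11.5, "z": 40.0, "spin": 0.001}, {"x": 1.4, "y": -11.5, "z": 40.0, "spin": 0.001}, {"x": 1.4, "y": -11.5, "z": 40.0, "spin": 0.001}, {"x": 1.4, "y": -11.5, "z": 40.0, "spin": 0.001}, {"x": 1.4, "y": -11.5, "z": 40.0, "spin": 0.001}]
```

```bash
python3 - <<'E'
from h import *
for n,px in(("wrist35",(186,62)),("top0",(257.5,258))):
    o,c=pickle.load(open(n+".pkl","rb"));print(n,onz(c,px,.122,o))
o,c=pickle.load(open("wrist35.pkl","rb"));im=c["img"]
cv2.imwrite("pics/c35.png",cv2.resize(im[0:120,120:260,::-1],None,fx=4,fy=4))
E
```

```text
wrist35 [0.35732834 0.16481911 0.122     ]
top0 [0.35457912 0.16438765 0.122     ]
```

Emit:
{"method": "play_rows", "body": {
  "commands": [
    {"x": 1,"y": -11,"z": 45,"spin": 0},
    {"x": 1,"y": -11,"z": 45,"spin": 0},
    {"x": 1,"y": -11,"z": 45,"spin": 0.01},
    {"x": 1,"y": -11,"z": 45,"spin": 0.01},
    {"x": 1,"y": -11,"z": 45,"spin": 0}
  ]
}}

```text
time: 32.2
position: [0.4514, 0.0306, 0.1785]
tool_rot: [0.662, 0.745, 0.026, 0.078]
ft_force: [0.2, -0.8, -1.0]
grip_width: 0.0874
```

```bash
python3 -c "
from rig import cams
[cams.camera('scene') for i in range(3)]"; python3 plan.py .4334 .0345 .08 8 2
```

```text
now [0.4489 0.0309 0.1773] az 7.12 zax [ 0.139 -0.064 -0.988] ft [0.13 0.6  0.99] grip 0.0868 t 32.35
[{"x": 6.6, "y": -13.8, "z": 46.9, "spin": -0.008}, {"x": 6.7, "y": -13.7, "z": 46.9, "spin": -0.008}]
```

Emit:
{"method": "play_rows", "body": {
  "commands": [
    {"x": 6,"y": -14,"z": 46,"spin": -0.01}
  ]
}}

```text
time: 32.45
position: [0.4501, 0.031, 0.136]
tool_rot: [0.658, 0.748, 0.028, 0.082]
ft_force: [0.5, -0.4, -1.3]
grip_width: 0.0868
```

```bash
python3 -c "
from rig import cams
[cams.camera('scene') for i in range(3)]"; python3 plan.py .4334 .0345 .08 8 1
```

```text
now [0.4407 0.0323 0.1303] az 7.64 zax [ 0.136 -0.063 -0.989] ft [0.67 0.3  0.9 ] grip 0.0871 t 32.6
[{"x": 7.1, "y": -13.3, "z": 48.6, "spin": -0.006}]
```

Emit:
{"method": "play_rows", "body": {
  "commands": [
    {"x": 7,"y": -13,"z": 48,"spin": -0.005}
  ]
}}

```text
time: 32.7
position: [0.4432, 0.0333, 0.0875]
tool_rot: [0.656, 0.749, 0.027, 0.082]
ft_force: [2.7, 0.6, -1.7]
grip_width: 0.087
```

```bash
python3 -c "
from rig import cams
[cams.camera('scene') for i in range(3)]"; python3 look.py 36 wrist; python3 plan.py .4334 .0345 .028 8 1;  python3 - <<'E'
from ortho import *
o,c=pickle.load(open("wrist36.pkl","rb"))
cv2.imwrite("pics/o36.png",grid(ortho(c,o,.36,.52,-.05,.13,.05,.3),.52,.13,.3))
E
```

```text
{'time': 32.85, 'q': [-0.148, 0.528, 2.121, -0.124, 0.354, -0.167], 'position': [0.434, 0.034, 0.081], 'tool_rot': [0.657, 0.75, 0.02, 0.071], 'ft_force': [0.42, 0.232, 0.378], 'grip_width': 0.087}
now [0.4351 0.0343 0.0829] az 7.93 zax [ 0.138 -0.064 -0.988] ft [0.54 0.15 0.05] grip 0.0876 t 32.9
[{"x": 4.9, "y": -8.7, "z": 54.0, "spin": -0.001}]
```

Emit:
{"method": "play_rows", "body": {
  "commands": [
    {"x": 2.5,"y": -5.5,"z": 24,"spin": 0}
  ]
}}

```text
time: 33.0
position: [0.4381, 0.0338, 0.0635]
tool_rot: [0.656, 0.75, 0.025, 0.08]
ft_force: [1.0, -0.1, 0.1]
grip_width: 0.0871
```

```bash
python3 -c "
from rig import cams
[cams.camera('scene') for i in range(3)]"; python3 look.py 37 wrist; python3 plan.py .433 .035 .028 7.8 1
```

```text
{'time': 33.15, 'q': [-0.148, 0.578, 2.139, -0.159, 0.276, -0.131], 'position': [0.435, 0.034, 0.061], 'tool_rot': [0.657, 0.75, 0.023, 0.076], 'ft_force': [-0.062, -0.24, 0.297], 'grip_width': 0.087}
now [0.4348 0.0342 0.0614] az 7.94 zax [ 0.144 -0.065 -0.987] ft [-0.05 -0.12 -0.63] grip 0.087 t 33.2
[{"x": 3.8, "y": -6.1, "z": 32.6, "spin": 0.002}]
```

Emit:
{"method": "play_rows", "body": {
  "commands": [
    {"x": 4,"y": -7.5,"z": 32,"spin": 0}
  ]
}}

```text
time: 33.3
position: [0.4368, 0.0343, 0.0334]
tool_rot: [0.656, 0.749, 0.027, 0.082]
ft_force: [0.3, -1.0, -0.7]
grip_width: 0.0873
```

```bash
python3 -c "
from rig import cams
[cams.camera('scene') for i in range(3)]"; python3 look.py 38 wrist; python3 plan.py .433 .035 .028 7.8 1
```

```text
{'time': 33.45, 'q': [-0.147, 0.66, 2.162, -0.258, 0.172, -0.029], 'position': [0.432, 0.035, 0.029], 'tool_rot': [0.656, 0.75, 0.023, 0.076], 'ft_force': [0.304, -0.804, -0.362], 'grip_width': 0.087}
now [0.4322 0.0348 0.0299] az 7.95 zax [ 0.146 -0.066 -0.987] ft [0.31 0.79 0.49] grip 0.0872 t 33.5
[{"x": 0.2, "y": 0.6, "z": 2.0, "spin": 0.003}]
```

Emit:
{"method": "play_rows", "body": {
  "commands": [
    {"x": 0,"y": 0,"z": 0,"spin": 0}
  ],
  "grip": 0,
  "newtons": 8
}}

```text
time: 33.6
position: [0.4331, 0.0346, 0.0315]
tool_rot: [0.656, 0.75, 0.024, 0.078]
ft_force: [-0.8, 1.5, 0.3]
grip_width: 0.0841
```

```bash
for i in 1 2 3; do python3 -c "
from rig import cams
[cams.camera('scene') for i in range(2)]"; python3 tilt.py; done; python3 plan.py .52 0.0 .12 8 3
```

```text
t 33.7 pos [0.4332 0.0347 0.0315] az 7.95 zax [ 0.149 -0.066 -0.987] q4 -0.256 grip 0.0778 ft [-1.19 -0.29 -0.65]
t 33.8 pos [0.4331 0.0347 0.0313] az 7.96 zax [ 0.149 -0.066 -0.987] q4 -0.257 grip 0.0774 ft [-0.89  0.23  9.71]
t 33.9 pos [0.4332 0.0347 0.0313] az 7.96 zax [ 0.149 -0.066 -0.987] q4 -0.257 grip 0.077 ft [-0.44  0.51  8.89]
now [0.4332 0.0347 0.0313] az 7.96 zax [ 0.149 -0.066 -0.987] ft [-0.44  0.51  8.89] grip 0.077 t 33.9
[{"x": -17.6, "y": 30.9, "z": -24.1, "spin": -0.0}, {"x": -17.6, "y": 30.9, "z": -24.1, "spin": -0.0}, {"x": -17.6, "y": 30.9, "z": -24.1, "spin": -0.0}]
```

Emit:
{"method": "play_rows", "body": {
  "commands": [
    {"x": -3,"y": 6,"z": -40,"spin": 0},
    {"x": -15,"y": 25,"z": -20,"spin": 0},
    {"x": -15,"y": 20,"z": 0,"spin": 0}
  ]
}}

```text
time: 34.2
position: [0.4724, 0.015, 0.0978]
tool_rot: [0.656, 0.752, 0.02, 0.07]
ft_force: [0.7, -0.2, -0.9]
grip_width: 0.0773
```

```bash
python3 -c "
from rig import cams
[cams.camera('scene') for i in range(3)]"; python3 look.py 39 wrist scene; python3 plan.py .48 .0 .045 8 1;  python3 -c "
import cv2
im=cv2.imread('pics/scene39.png');cv2.imwrite('pics/sc39.png',cv2.resize(im[150:280,200:360],None,fx=4.5,fy=4.5,interpolation=cv2.INTER_CUBIC))"
```

```text
{'time': 34.4, 'q': [-0.181, 0.517, 2.023, -0.084, 0.468, -0.244], 'position': [0.47, 0.015, 0.095], 'tool_rot': [0.656, 0.751, 0.018, 0.067], 'ft_force': [0.18, 0.202, -1.496], 'grip_width': 0.077}
now [0.4685 0.0153 0.0948] az 7.97 zax [ 0.123 -0.061 -0.991] ft [-0.05  0.53 -1.3 ] grip 0.0766 t 34.45
[{"x": -12.8, "y": 3.5, "z": 51.7, "spin": -0.0}]
```

Emit:
{"method": "play_rows", "body": {
  "commands": [
    {"x": -10,"y": 3,"z": 42,"spin": 0}
  ]
}}

```text
time: 34.55
position: [0.478, 0.0044, 0.0568]
tool_rot: [0.655, 0.752, 0.019, 0.069]
ft_force: [1.0, -0.4, -1.1]
grip_width: 0.0773
```

```bash
python3 -c "
from rig import cams
[cams.camera('scene') for i in range(3)]"; python3 plan.py .48 .003 .032 8 1
```

```text
now [0.4742 0.004  0.0514] az 7.92 zax [ 0.113 -0.059 -0.992] ft [ 0.18  0.26 -1.54] grip 0.0769 t 34.7
[{"x": -0.3, "y": 3.5, "z": 19.9, "spin": -0.001}]
```

Emit:
{"method": "play_rows", "body": {
  "commands": [
    {"x": 0,"y": 2,"z": 18.5,"spin": 0}
  ]
}}

```text
time: 34.8
position: [0.4775, 0.0038, 0.0347]
tool_rot: [0.657, 0.751, 0.015, 0.062]
ft_force: [-0.5, -1.0, -0.9]
grip_width: 0.0771
```

```bash
python3 -c "
from rig import cams
[cams.camera('scene') for i in range(3)]"; python3 tilt.py
```

```text
t 34.95 pos [0.4771 0.0038 0.034 ] az 7.95 zax [ 0.112 -0.059 -0.992] q4 -0.106 grip 0.0771 ft [-0.24 -0.71 -0.13]
```

Emit:
{"method": "play_rows", "body": {
  "commands": [
    {"x": 0,"y": 0,"z": 2,"spin": 0}
  ]
}}

```text
time: 35.05
position: [0.4773, 0.004, 0.0336]
tool_rot: [0.656, 0.752, 0.015, 0.062]
ft_force: [0.8, 0.6, -1.3]
grip_width: 0.0767
```

Emit:
{"method": "play_rows", "body": {
  "commands": [
    {"x": 0,"y": 0,"z": 0,"spin": 0}
  ],
  "grip": 1
}}

```text
time: 35.15
position: [0.4773, 0.0043, 0.035]
tool_rot: [0.656, 0.752, 0.015, 0.063]
ft_force: [0.2, -0.0, -0.4]
grip_width: 0.0803
```

```bash
python3 -c "
from rig import cams
[cams.camera('scene') for i in range(2)]"; python3 look.py 40 wrist scene;python3 tilt.py; python3 plan.py .477 .0038 .09 8 1;  python3 -c "
import cv2
im=cv2.imread('pics/scene40.png');cv2.imwrite('pics/sc40.png',cv2.resize(im[150:280,200:360],None,fx=4.5,fy=4.5,interpolation=cv2.INTER_CUBIC))"
```

```text
{'time': 35.3, 'q': [-0.203, 0.657, 2.029, -0.107, 0.331, -0.239], 'position': [0.478, 0.004, 0.035], 'tool_rot': [0.656, 0.752, 0.016, 0.063], 'ft_force': [0.065, 0.185, 0.285], 'grip_width': 0.085}
t 35.35 pos [0.4777 0.004  0.0345] az 7.98 zax [ 0.115 -0.059 -0.992] q4 -0.107 grip 0.0858 ft [-0.32 -0.48  0.43]
now [0.4777 0.004  0.0345] az 7.98 zax [ 0.115 -0.059 -0.992] ft [-0.32 -0.48  0.43] grip 0.0858 t 35.35
[{"x": -4.3, "y": 5.2, "z": -55.1, "spin": -0.0}]
```

Emit:
{"method": "play_rows", "body": {
  "commands": [
    {"x": -4,"y": 5,"z": -45,"spin": 0},
    {"x": -4,"y": 5,"z": -48,"spin": 0},
    {"x": -4,"y": 5,"z": -48,"spin": 0.15},
    {"x": -4,"y": 5,"z": -40,"spin": 0.15},
    {"x": 0,"y": 0,"z": 0,"spin": 0.15},
    {"x": 0,"y": 0,"z": 0,"spin": 0.15},
    {"x": 0,"y": 0,"z": 0,"spin": 0.15},
    {"x": 0,"y": 0,"z": 0,"spin": 0.15}
  ],
  "grip": 1
}}

```text
time: 36.15
position: [0.4782, 0.0007, 0.2236]
tool_rot: [0.919, 0.389, 0.039, 0.048]
ft_force: [0.3, -0.5, 0.0]
grip_width: 0.0871
```

Emit:
{"method": "play_rows", "body": {
  "commands": [
    {"x": 0,"y": 0,"z": 0,"spin": 0.15},
    {"x": 0,"y": 0,"z": 0,"spin": 0.15},
    {"x": 0,"y": 0,"z": 0,"spin": 0.15},
    {"x": 0,"y": 0,"z": 0,"spin": 0.15},
    {"x": 0,"y": 0,"z": 0,"spin": 0.1}
  ],
  "grip": 0.55
}}

```text
time: 36.65
position: [0.4763, 0.0011, 0.2249]
tool_rot: [0.997, 0.048, 0.054, 0.031]
ft_force: [-1.0, -0.5, 0.2]
grip_width: 0.055
```

```bash
python3 -c "
from rig import cams
[cams.camera('scene') for i in range(2)]"; python3 look.py 41 wrist; python3 plan.py .48 .003 .1 -82 2;   python3 - <<'E'
from ortho import *
o,c=pickle.load(open("wrist41.pkl","rb"))
cv2.imwrite("pics/o41.png",grid(ortho(c,o,.40,.58,-.10,.10,.05,.35),.58,.10,.35))
E
```

```text
{'time': 36.75, 'q': [-0.211, 0.284, 1.87, -0.043, 0.868, 1.285], 'position': [0.476, 0.001, 0.225], 'tool_rot': [0.997, 0.05, 0.054, 0.032], 'ft_force': [0.377, 0.088, -1.415], 'grip_width': 0.051}
now [0.4764 0.001  0.2248] az -84.3 zax [ 0.11  -0.058 -0.992] ft [ 1.   -1.24 -0.67] grip 0.0496 t 36.8
[{"x": -4.6, "y": -5.1, "z": 62.1, "spin": -0.02}, {"x": -4.5, "y": -5.2, "z": 62.1, "spin": -0.02}]
```

Emit:
{"method": "play_rows", "body": {
  "commands": [
    {"x": -3,"y": -4,"z": 48,"spin": -0.04},
    {"x": -3,"y": -4,"z": 48,"spin": 0}
  ]
}}

```text
time: 37.0
position: [0.4877, 0.0013, 0.1335]
tool_rot: [0.995, 0.075, 0.063, 0.036]
ft_force: [1.2, 0.1, -0.7]
grip_width: 0.048
```

```bash
python3 -c "
from rig import cams
[cams.camera('scene') for i in range(3)]"; python3 plan.py .4783 .0044 .065 -81.9 1
```

```text
now [0.4843 0.0018 0.1308] az -81.76 zax [ 0.119 -0.059 -0.991] ft [0.15 0.71 0.26] grip 0.0482 t 37.15
[{"x": -12.7, "y": -8.4, "z": 64.3, "spin": 0.002}]
```

Emit:
{"method": "play_rows", "body": {
  "commands": [
    {"x": -10,"y": -6.5,"z": 48,"spin": 0}
  ]
}}

```text
time: 37.25
position: [0.4868, 0.0024, 0.0891]
tool_rot: [0.994, 0.074, 0.066, 0.037]
ft_force: [1.6, -0.6, -1.0]
grip_width: 0.048
```

```bash
python3 -c "
from rig import cams
[cams.camera('scene') for i in range(3)]"; python3 plan.py .4783 .0044 .026 -81.9 1; python3 look.py 42 wrist;   python3 - <<'E'
from ortho import *
o,c=pickle.load(open("wrist42.pkl","rb"))
cv2.imwrite("pics/o42.png",grid(ortho(c,o,.40,.58,-.10,.10,.05,.35),.58,.10,.35))
E
```

```text
now [0.478  0.004  0.0831] az -81.7 zax [ 0.113 -0.058 -0.992] ft [-0.11  0.66 -0.33] grip 0.0478 t 37.4
[{"x": -5.5, "y": -4.6, "z": 56.7, "spin": 0.004}]
{'time': 37.4, 'q': [-0.203, 0.55, 2.003, -0.076, 0.466, 1.285], 'position': [0.478, 0.004, 0.083], 'tool_rot': [0.995, 0.074, 0.054, 0.033], 'ft_force': [-0.109, 0.659, -0.33], 'grip_width': 0.048}
```

Emit:
{"method": "play_rows", "body": {
  "commands": [
    {"x": -3,"y": -2.5,"z": 30,"spin": 0}
  ]
}}

```text
time: 37.55
position: [0.4855, 0.0029, 0.0606]
tool_rot: [0.994, 0.074, 0.064, 0.036]
ft_force: [0.6, -0.9, 0.1]
grip_width: 0.0479
```

```bash
python3 -c "
from rig import cams
[cams.camera('scene') for i in range(3)]"; python3 plan.py .4780 .0044 .025 -81.9 1
```

```text
now [0.4815 0.0036 0.0575] az -81.72 zax [ 0.123 -0.06  -0.991] ft [-0.64 -0.59  0.63] grip 0.0477 t 37.7
[{"x": -7.0, "y": -3.8, "z": 31.7, "spin": 0.003}]
```

Emit:
{"method": "play_rows", "body": {
  "commands": [
    {"x": -8,"y": -4,"z": 32,"spin": 0}
  ]
}}

```text
time: 37.8
position: [0.4826, 0.0034, 0.03]
tool_rot: [0.994, 0.074, 0.066, 0.037]
ft_force: [0.7, -0.3, -0.5]
grip_width: 0.0478
```

```bash
python3 -c "
from rig import cams
[cams.camera('scene') for i in range(3)]"; python3 plan.py .4780 .0044 .025 -81.9 1
```

```text
now [0.4772 0.0043 0.0262] az -81.71 zax [ 0.123 -0.061 -0.991] ft [ 0.61  0.12 -0.16] grip 0.0483 t 37.95
[{"x": 0.7, "y": -0.0, "z": 1.3, "spin": 0.003}]
```

Emit:
{"method": "play_rows", "body": {
  "commands": [
    {"x": 0,"y": 0,"z": 1,"spin": 0}
  ],
  "grip": 0,
  "newtons": 12
}}

```text
time: 38.05
position: [0.4785, 0.004, 0.0273]
tool_rot: [0.995, 0.074, 0.061, 0.035]
ft_force: [0.3, -0.8, -0.2]
grip_width: 0.0447
```

```bash
for i in 1 2 3; do python3 -c "
from rig import cams
[cams.camera('scene') for i in range(2)]"; python3 tilt.py; done; python3 - <<'E'
from model import *
from rig import robot
o=robot.get_obs();M=R.from_quat(o["tool_rot"]).as_matrix()
h=held(M,np.array(o["position"]),[.4762,.0053,.025]);print(h);pickle.dump(h,open("held.pkl","wb"))
E
python3 plan.py .477 .005 .2 -85 4
```

```text
t 38.15 pos [0.4788 0.004  0.0272] az -81.72 zax [ 0.127 -0.062 -0.99 ] q4 -0.12 grip 0.0386 ft [ 0.12 -0.74  0.14]
t 38.25 pos [0.4782 0.0041 0.0266] az -81.72 zax [ 0.126 -0.061 -0.99 ] q4 -0.12 grip 0.0311 ft [-0.18  0.1  -0.32]
t 38.35 pos [0.478  0.0043 0.0262] az -81.73 zax [ 0.125 -0.061 -0.99 ] q4 -0.12 grip 0.0271 ft [-0.82  1.54  8.72]
{'l': array([-9.93322151e-01, -1.04796157e-17, -1.15373759e-01]), 'u': array([ 1.15373759e-01, -4.22954725e-18, -9.93322151e-01]), 'd': array([-0.0017513 ,  0.        ,  0.00093377])}
now [0.478  0.0043 0.0262] az -81.73 zax [ 0.125 -0.061 -0.99 ] ft [-0.82  1.54  8.72] grip 0.0271 t 38.35
[{"x": 4.8, "y": 3.2, "z": -43.1, "spin": 0.014}, {"x": 4.8, "y": 3.1, "z": -43.1, "spin": 0.014}, {"x": 4.9, "y": 3.1, "z": -43.1, "spin": 0.014}, {"x": 4.9, "y": 3.0, "z": -43.1, "spin": 0.014}]
```

Emit:
{"method": "play_rows", "body": {
  "commands": [
    {"x": 5,"y": 3,"z": -42,"spin": 0},
    {"x": 5,"y": 3,"z": -48,"spin": 0.03},
    {"x": 5,"y": 3,"z": -48,"spin": 0.04},
    {"x": 5,"y": 3,"z": -48,"spin": 0.04},
    {"x": 5,"y": 0,"z": -20,"spin": 0.04},
    {"x": 0,"y": 0,"z": 0,"spin": 0.04}
  ]
}}

```text
time: 38.95
position: [0.477, 0.0081, 0.2385]
tool_rot: [0.998, -0.024, 0.057, 0.027]
ft_force: [0.1, -0.2, -1.6]
grip_width: 0.0257
```

```bash
python3 look.py 43 scene; python3 plan.py .545 .29 .215 -99 7
```

```text
{'time': 38.95, 'q': [-0.195, 0.263, 1.852, -0.044, 0.904, 1.449], 'position': [0.477, 0.008, 0.238], 'tool_rot': [0.998, -0.024, 0.057, 0.027], 'ft_force': [0.121, -0.2, -1.561], 'grip_width': 0.026}
now [0.4762 0.0083 0.2375] az -92.98 zax [ 0.111 -0.057 -0.992] ft [-0.6  -0.67 -1.1 ] grip 0.0259 t 39.0
[{"x": 7.5, "y": -40.8, "z": 2.0, "spin": 0.015}, {"x": 6.9, "y": -40.9, "z": 2.0, "spin": 0.015}, {"x": 6.3, "y": -41.0, "z": 2.0, "spin": 0.015}, {"x": 5.7, "y": -41.1, "z": 2.0, "spin": 0.015}, {"x": 5.1, "y": -41.2, "z": 2.0, "spin": 0.015}, {"x": 4.5, "y": -41.3, "z": 2.0, "spin": 0.015}, {"x": 3.8, "y": -41.3, "z": 2.0, "spin": 0.015}]
```

Emit:
{"method": "play_rows", "body": {
  "commands": [
    {"x": 7,"y": -40,"z": 0,"spin": 0.02},
    {"x": 6,"y": -40,"z": 0,"spin": 0.02},
    {"x": 5,"y": -40,"z": 0,"spin": 0.02},
    {"x": 4,"y": -40,"z": 0,"spin": 0.02},
    {"x": 4,"y": -40,"z": 0,"spin": 0.02},
    {"x": 3,"y": -40,"z": 0,"spin": 0.01},
    {"x": 2,"y": -30,"z": 0,"spin": 0.01}
  ]
}}

```text
time: 39.7
position: [0.5334, 0.2771, 0.2235]
tool_rot: [0.994, -0.089, 0.052, 0.027]
ft_force: [0.8, -0.4, -0.9]
grip_width: 0.0262
```

```bash
python3 -c "
from rig import cams
[cams.camera('scene') for i in range(4)]"; python3 align.py 1 .15 2 44 0 0 12; python3 - <<'E'
from ortho import *
o,c=pickle.load(open("wrist44.pkl","rb"))
cv2.imwrite("pics/o44.png",grid(ortho(c,o,.45,.62,.14,.36,.101,.35),.62,.36,.35))
E
```

```text
t 39.95 pos [0.533  0.2743 0.2237] zax [ 0.098 -0.063 -0.993] u [0.016 0.043 0.999] lz 0.008 bot [0.5309 0.2734 0.1976] lowest 0.1967 ft [-0.45 -0.9  -0.67] grip 0.0258
need world mm [ 10.8  33.9 -47.6] yaw deg 0.74
[{"x": -0.2, "y": -18.7, "z": 23.1, "spin": -0.006}, {"x": -0.2, "y": -18.7, "z": 23.1, "spin": -0.006}]
```

```bash
python3 - <<'E'
from model import *
rc,ry=np.array([.532,.2652]),np.radians(-9.4)
pickle.dump((rc,ry),open('rack.pkl','wb'))
o,c=pickle.load(open("wrist44.pkl","rb"));overlay(o,c,pickle.load(open("held.pkl","rb")),"pics/ov44b.png",.012,rc,ry)
im=cv2.imread("pics/ov44b.png");cv2.imwrite("pics/ov44c.png",cv2.resize(im[200:400,250:560],None,fx=2.5,fy=2.5,interpolation=cv2.INTER_CUBIC))
E
python3 align.py 1 .15 1
```

```text
t 39.95 pos [0.533  0.2743 0.2237] zax [ 0.098 -0.063 -0.993] u [0.016 0.043 0.999] lz 0.008 bot [0.5309 0.2734 0.1976] lowest 0.1967 ft [-0.45 -0.9  -0.67] grip 0.0258
need world mm [  9.7  44.7 -47.6] yaw deg 1.04
[{"x": -3.4, "y": -47.8, "z": 45.4, "spin": -0.018}]
```

Emit:
{"method": "play_rows", "body": {
  "commands": [
    {"x": -1,"y": -24,"z": 10,"spin": -0.01},
    {"x": -3,"y": -24,"z": 30,"spin": -0.01}
  ]
}}

```text
time: 40.15
position: [0.5437, 0.3163, 0.1848]
tool_rot: [0.995, -0.082, 0.054, 0.027]
ft_force: [0.4, 0.3, -1.5]
grip_width: 0.0258
```

```bash
python3 -c "
from rig import cams
[cams.camera('scene') for i in range(3)]"; python3 align.py 1 .115 1 45 0 0 12
```

```text
t 40.35 pos [0.5407 0.3152 0.1814] zax [ 0.095 -0.067 -0.993] u [0.019 0.048 0.999] lz 0.011 bot [0.5386 0.3142 0.1553] lowest 0.1543 ft [-0.3  -0.45 -1.22] grip 0.026
need world mm [  2.1   3.8 -40.3] yaw deg 0.11
[{"x": -2.8, "y": -6.1, "z": 40.0, "spin": -0.002}]
```

Emit:
{"method": "play_rows", "body": {
  "commands": [
    {"x": -3,"y": -6,"z": 38,"spin": 0}
  ]
}}

```text
time: 40.45
position: [0.5473, 0.3195, 0.1492]
tool_rot: [0.995, -0.082, 0.057, 0.027]
ft_force: [1.7, 0.4, -0.7]
grip_width: 0.0261
```

```bash
python3 -c "
from rig import cams
[cams.camera('scene') for i in range(3)]"; python3 align.py 1 .105 1 46 0 0 12;python3 -c "
import cv2;im=cv2.imread('pics/ov46.png');cv2.imwrite('pics/ov46c.png',cv2.resize(im[210:440,270:510],None,fx=3.2,fy=2.6,interpolation=cv2.INTER_CUBIC)[:600,:780])"
```

```text
t 40.65 pos [0.5422 0.3178 0.1437] zax [ 0.094 -0.068 -0.993] u [0.02  0.049 0.999] lz 0.012 bot [0.54   0.3168 0.1177] lowest 0.1166 ft [-0.03 -0.43 -0.57] grip 0.0258
need world mm [  0.6   1.2 -12.7] yaw deg 0.17
[{"x": -0.9, "y": -2.0, "z": 12.6, "spin": -0.003}]
```

Emit:
{"method": "play_rows", "body": {
  "commands": [
    {"x": 0.8,"y": -2.6,"z": 11,"spin": -0.003}
  ]
}}

```text
time: 40.75
position: [0.5465, 0.3197, 0.136]
tool_rot: [0.995, -0.08, 0.052, 0.029]
ft_force: [0.5, 0.9, -0.5]
grip_width: 0.0261
```

```bash
python3 -c "
from rig import cams
[cams.camera('scene') for i in range(3)]"; python3 align.py 1 .095 1 47 1.2 0 12;python3 -c "
import cv2;im=cv2.imread('pics/ov47.png');cv2.imwrite('pics/ov47c.png',cv2.resize(im[210:440,270:510],None,fx=3.2,fy=2.6,interpolation=cv2.INTER_CUBIC)[:600,:780])"
```

```text
t 40.95 pos [0.5448 0.3194 0.1335] zax [ 0.095 -0.068 -0.993] u [0.019 0.049 0.999] lz 0.011 bot [0.5427 0.3184 0.1074] lowest 0.1063 ft [-0.51  0.04 -0.19] grip 0.0259
need world mm [ -0.8  -0.4 -12.4] yaw deg 0.01
[{"x": -2.0, "y": -0.1, "z": 12.3, "spin": -0.0}]
```

Emit:
{"method": "play_rows", "body": {
  "commands": [
    {"x": -2.0,"y": -0.1,"z": 11,"spin": 0}
  ]
}}

```text
time: 41.05
position: [0.5456, 0.3199, 0.1243]
tool_rot: [0.995, -0.08, 0.052, 0.029]
ft_force: [1.0, -0.1, 0.3]
grip_width: 0.0259
```

```bash
python3 -c "from rig import cams; [cams.camera('scene') for i in range(3)]"; python3 tilt.py; python3 align.py 1 0.085 1 48 1.2 0 12
```

```text
t 41.2 pos [0.543  0.3188 0.1215] az -99.36 zax [ 0.093 -0.068 -0.993] q4 -0.127 grip 0.0258 ft [ 0.63 -0.58 -0.5 ]
t 41.25 pos [0.5434 0.3189 0.1218] zax [ 0.094 -0.068 -0.993] u [0.02  0.05  0.999] lz 0.012 bot [0.5412 0.3179 0.0957] lowest 0.0946 ft [ 0.11 -0.32 -1.36] grip 0.0256
need world mm [  0.6   0.1 -10.7] yaw deg -0.0
[{"x": -0.5, "y": -0.7, "z": 10.7, "spin": 0.0}]
```

View pics/ov48.png

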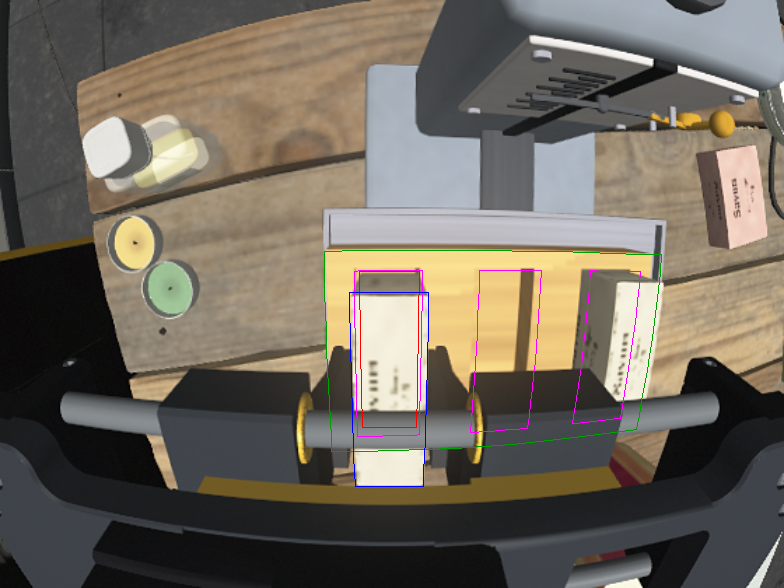

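```bash
python3 look.py 48 scene; python3 -c "
import cv2
a=cv2.imread('pics/scene48.png');print(a.shape)
s=a.shape[0]/420
c=a[int(150*s):int(300*s),int(120*s):int(300*s)];cv2.imwrite('pics/sc48c.png',cv2.resize(c,(720,600)))"
```

```text
{'time': 41.25, 'q': [0.402, 0.644, 1.543, -0.127, 0.899, 2.21], 'position': [0.543, 0.319, 0.122], 'tool_rot': [0.995, -0.08, 0.049, 0.03], 'ft_force': [0.106, -0.324, -1.359], 'grip_width': 0.026}
(420, 560, 3)
```

View pics/sc48c.png

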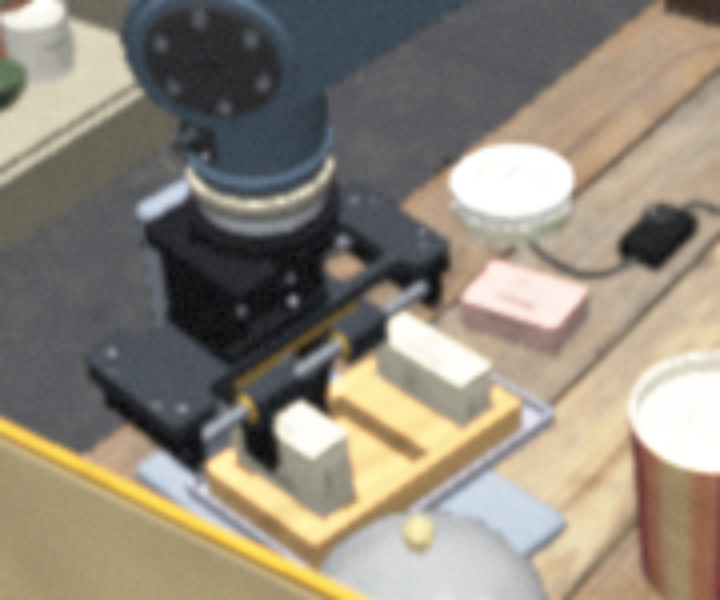

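Emit:
{"method": "play_rows", "body": {
  "commands": [
    {"x": -1.0,"y": -0.5,"z": 9,"spin": 0}
  ]
}}

```text
time: 41.4
position: [0.5445, 0.3196, 0.114]
tool_rot: [0.995, -0.08, 0.051, 0.029]
ft_force: [0.6, 0.3, -1.0]
grip_width: 0.0258
```

```bash
python3 -c "from rig import cams; [cams.camera('scene') for i in range(3)]"; python3 tilt.py; python3 align.py 1 0.075 1 49 1.2 0 12
```

```text
t 41.55 pos [0.543  0.3188 0.112 ] az -99.35 zax [ 0.093 -0.069 -0.993] q4 -0.129 grip 0.0259 ft [-0.74 -0.78 -0.49]
t 41.6 pos [0.5433 0.3189 0.1124] zax [ 0.093 -0.068 -0.993] u [0.021 0.05  0.999] lz 0.012 bot [0.5411 0.3179 0.0863] lowest 0.0852 ft [-0.23  0.97 -0.98] grip 0.0259
need world mm [  0.7   0.1 -11.3] yaw deg -0.01
[{"x": -0.5, "y": -0.8, "z": 11.3, "spin": 0.0}]
```

View pics/ov49.png

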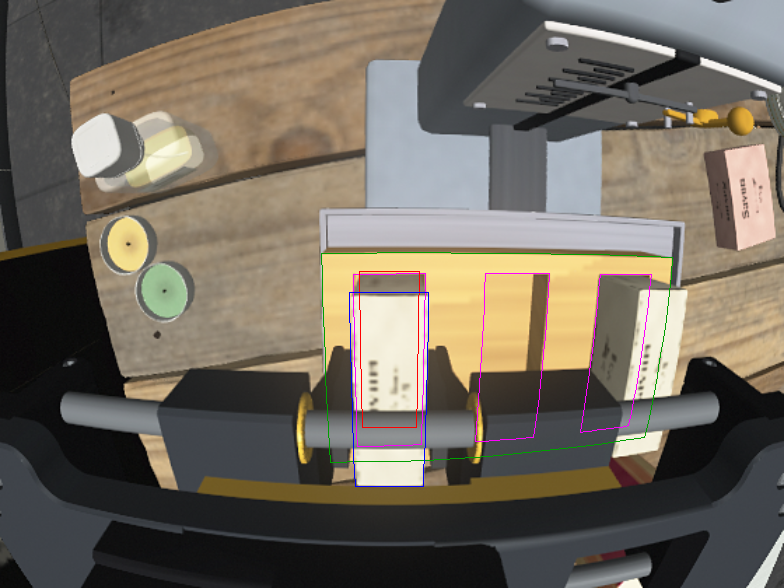

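Emit:
{"method": "play_rows", "body": {
  "commands": [
    {"x": -1.0,"y": -0.5,"z": 9,"spin": 0}
  ]
}}

```text
time: 41.7
position: [0.5448, 0.3196, 0.1045]
tool_rot: [0.995, -0.08, 0.051, 0.029]
ft_force: [0.4, 0.6, 0.0]
grip_width: 0.0258
```

```bash
python3 -c "from rig import cams; [cams.camera('scene') for i in range(3)]"; python3 tilt.py; python3 align.py 1 0.070 1 50 1.2 0 14
```

```text
t 41.85 pos [0.5426 0.3187 0.1024] az -99.35 zax [ 0.092 -0.069 -0.993] q4 -0.131 grip 0.0259 ft [ 0.53  0.53 -1.02]
t 41.9 pos [0.5428 0.3188 0.1028] zax [ 0.092 -0.069 -0.993] u [0.022 0.05  0.998] lz 0.013 bot [0.5406 0.3178 0.0767] lowest 0.0755 ft [0.07 0.38 0.1 ] grip 0.0261
need world mm [ 1.2  0.2 -6.7] yaw deg -0.01
[{"x": 0.4, "y": -0.8, "z": 6.8, "spin": 0.0}]
```

View pics/ov50.png

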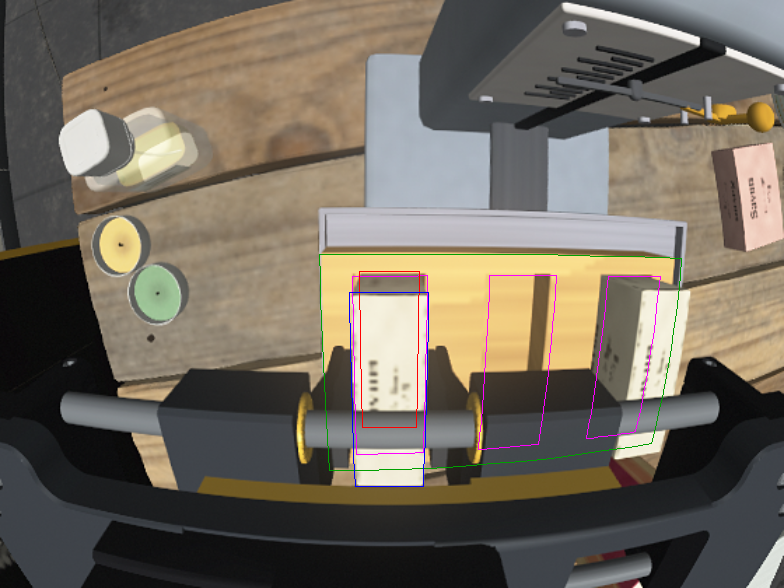

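Emit:
{"method": "play_rows", "body": {
  "commands": [
    {"x": 0.4,"y": -0.5,"z": 6,"spin": 0}
  ]
}}

```text
time: 42.0
position: [0.5443, 0.3192, 0.0975]
tool_rot: [0.995, -0.08, 0.049, 0.03]
ft_force: [-0.7, 0.2, -0.3]
grip_width: 0.026
```

```bash
python3 -c "from rig import cams; [cams.camera('scene') for i in range(3)]"; python3 tilt.py; python3 align.py 1 0.070 1 51 1.2 0 24; python3 look.py 51 wrist scene; python3 -c "
import cv2
a=cv2.imread('pics/wrist51.png');print(a.shape)
s=a.shape[0]/420
c=a[0:int(110*s),int(300*s):int(560*s)];cv2.imwrite('pics/w51c.png',cv2.resize(c,(780,330)))
a=cv2.imread('pics/scene51.png')
c=a[210:300,150:270];cv2.imwrite('pics/sc51c.png',cv2.resize(c,(800,600)))"
```

```text
t 42.15 pos [0.5436 0.3187 0.0964] az -99.36 zax [ 0.091 -0.069 -0.993] q4 -0.132 grip 0.0258 ft [-0.59 -0.74  0.31]
t 42.2 pos [0.5437 0.3187 0.0966] zax [ 0.092 -0.069 -0.993] u [0.022 0.051 0.998] lz 0.014 bot [0.5415 0.3177 0.0705] lowest 0.0693 ft [ 0.01  0.09 -0.15] grip 0.0255
need world mm [ 0.3  0.3 -0.5] yaw deg -0.0
[{"x": 0.2, "y": -0.4, "z": 0.5, "spin": 0.0}]
{'time': 42.25, 'q': [0.402, 0.68, 1.556, -0.132, 0.853, 2.218], 'position': [0.544, 0.319, 0.097], 'tool_rot': [0.995, -0.08, 0.049, 0.031], 'ft_force': [-0.546, -0.707, -0.021], 'grip_width': 0.026}
(420, 560, 3)
```

View pics/ov51.png

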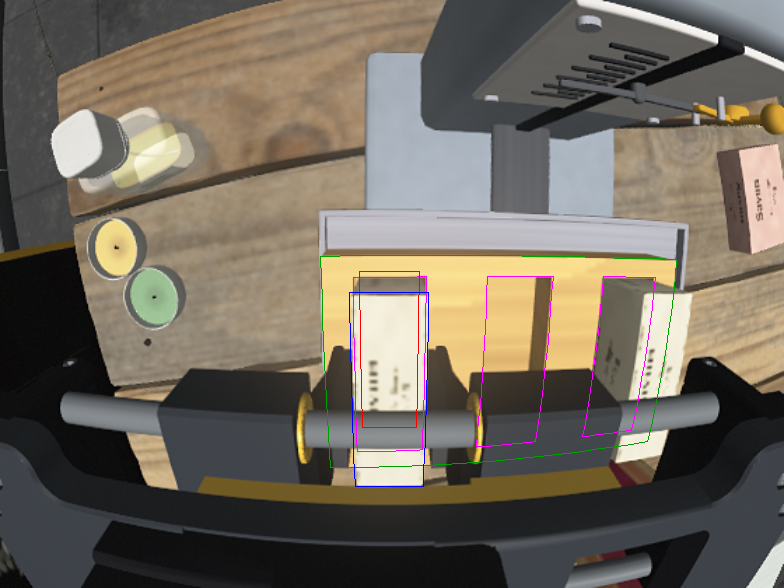

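View pics/w51c.png

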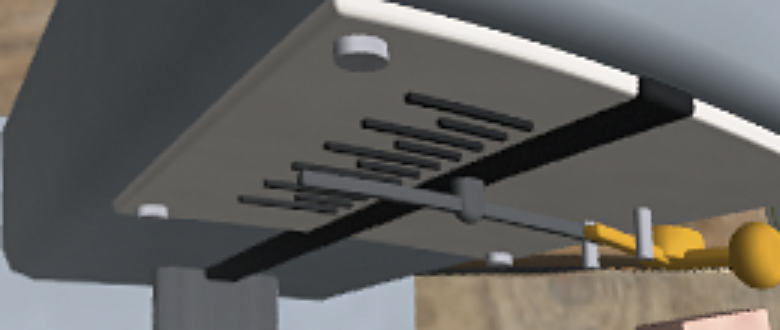

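View pics/sc51c.png

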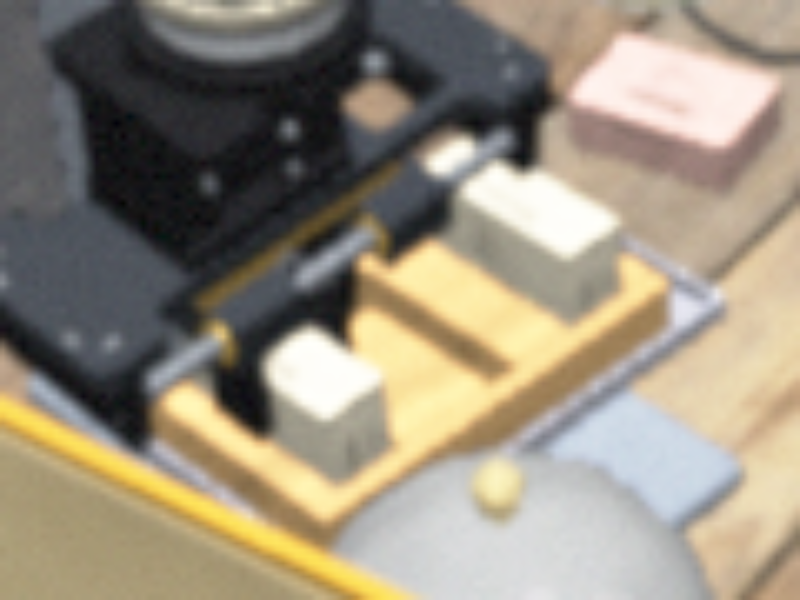

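Emit:
{"method": "play_rows", "body": {
  "commands": [
    {"x": 0,"y": 0,"z": 0,"spin": 0}
  ],
  "grip": 0.42
}}

```text
time: 42.4
position: [0.5441, 0.3189, 0.0971]
tool_rot: [0.995, -0.08, 0.049, 0.031]
ft_force: [-0.1, 0.6, 0.2]
grip_width: 0.029
```

```bash
python3 -c "from rig import cams; [cams.camera('scene') for i in range(4)]"; python3 tilt.py; python3 plan.py .5437 .3187 .22 -99.36 3
```

```text
t 42.6 pos [0.5441 0.3189 0.0971] az -99.35 zax [ 0.093 -0.069 -0.993] q4 -0.132 grip 0.0351 ft [ 0.33  0.72 -0.79]
now [0.5441 0.3189 0.0971] az -99.35 zax [ 0.093 -0.069 -0.993] ft [ 0.33  0.72 -0.79] grip 0.0351 t 42.6
[{"x": 4.1, "y": 2.3, "z": -40.7, "spin": 0.0}, {"x": 4.1, "y": 2.3, "z": -40.7, "spin": 0.0}, {"x": 4.1, "y": 2.3, "z": -40.7, "spin": 0.0}]
```

Emit:
{"method": "play_rows", "body": {
  "commands": [
    {"x": 1.0,"y": 0.6,"z": -10,"spin": 0},
    {"x": 2,"y": 1.1,"z": -20,"spin": 0}
  ]
}}

```text
time: 42.8
position: [0.5422, 0.318, 0.1259]
tool_rot: [0.995, -0.08, 0.046, 0.032]
ft_force: [0.9, 0.7, -0.0]
grip_width: 0.0363
```

```bash
python3 tilt.py; python3 look.py 52 wrist scene
```

```text
t 42.8 pos [0.5422 0.318  0.1259] az -99.35 zax [ 0.087 -0.071 -0.994] q4 -0.126 grip 0.0363 ft [ 0.85  0.67 -0.02]
{'time': 42.85, 'q': [0.402, 0.633, 1.535, -0.126, 0.917, 2.207], 'position': [0.545, 0.319, 0.13], 'tool_rot': [0.995, -0.08, 0.05, 0.03], 'ft_force': [0.251, 0.414, 2.766], 'grip_width': 0.036}
```

View pics/wrist52.png

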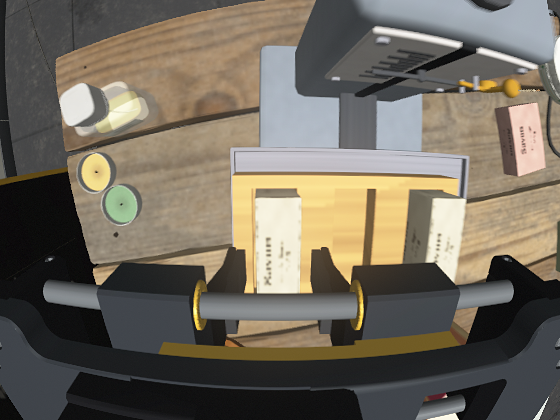

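The white bar stays in the left slot and the fingers are clear of it (bar at about (278,240), fingers at 230 and 325). I'll lift and back off.

Emit:
{"method": "play_rows", "body": {
  "commands": [
    {"x": 4,"y": 2.3,"z": -40,"spin": 0},
    {"x": 4,"y": 2.3,"z": -40,"spin": 0},
    {"x": 4,"y": 2.3,"z": -40,"spin": 0}
  ]
}}

```text
time: 43.2
position: [0.5404, 0.317, 0.2464]
tool_rot: [0.995, -0.08, 0.044, 0.033]
ft_force: [0.4, 0.2, -0.2]
grip_width: 0.0364
```

```bash
python3 plan.py .46 .262 .24 -99.35 3
```

```text
now [0.5404 0.317  0.2464] az -99.33 zax [ 0.081 -0.073 -0.994] ft [ 0.42  0.18 -0.2 ] grip 0.0364 t 43.2
[{"x": -23.7, "y": 22.3, "z": 1.3, "spin": 0.0}, {"x": -23.7, "y": 22.3, "z": 1.3, "spin": 0.0}, {"x": -23.7, "y": 22.3, "z": 1.3, "spin": 0.0}]
```

Emit:
{"method": "play_rows", "body": {
  "commands": [
    {"x": -24,"y": 22,"z": 0,"spin": 0},
    {"x": -24,"y": 22,"z": 0,"spin": 0},
    {"x": -24,"y": 22,"z": 0,"spin": 0},
    {"x": 0,"y": 0,"z": 0,"spin": 0}
  ]
}}

```text
time: 43.6
position: [0.4615, 0.2639, 0.2505]
tool_rot: [0.995, -0.08, 0.052, 0.029]
ft_force: [0.7, 0.0, -0.4]
grip_width: 0.0366
```

```bash
python3 -c "from rig import cams; [cams.camera('scene') for i in range(24)]"; python3 tilt.py; python3 look.py 53 wrist scene top; python3 -c "
import cv2
a=cv2.imread('pics/wrist53.png')
cv2.imwrite('pics/w53c.png',cv2.resize(a[0:220,180:470],(790,600),interpolation=cv2.INTER_CUBIC))
a=cv2.imread('pics/scene53.png')
c=a[170:300,130:290];cv2.imwrite('pics/sc53c.png',cv2.resize(c,(738,600)))"
```

```text
t 44.8 pos [0.4665 0.266  0.2512] az -99.34 zax [ 0.105 -0.063 -0.992] q4 -0.112 grip 0.0367 ft [-0.29 -0.24  0.3 ]
{'time': 44.9, 'q': [0.366, 0.353, 1.663, -0.112, 1.052, 2.149], 'position': [0.466, 0.266, 0.251], 'tool_rot': [0.995, -0.08, 0.055, 0.027], 'ft_force': [-0.465, 0.425, -0.166], 'grip_width': 0.037}
```

View pics/w53c.png

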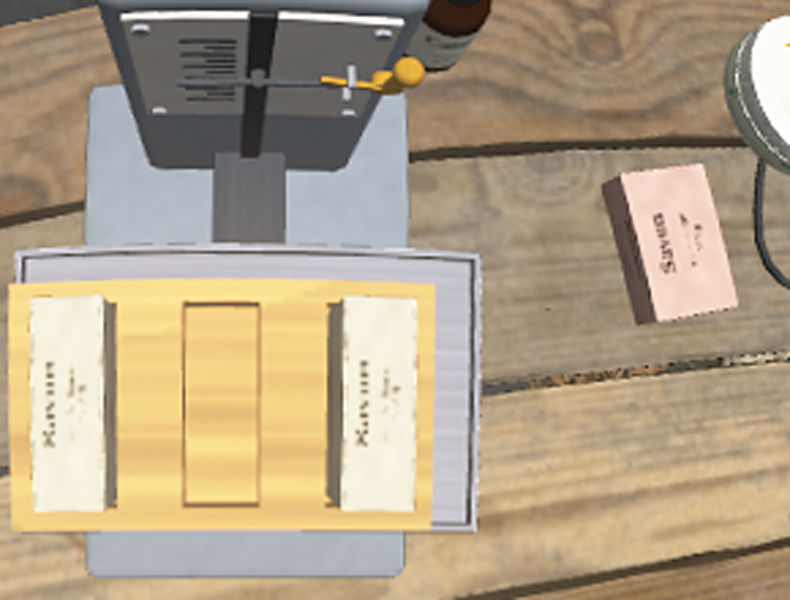

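View pics/sc53c.png

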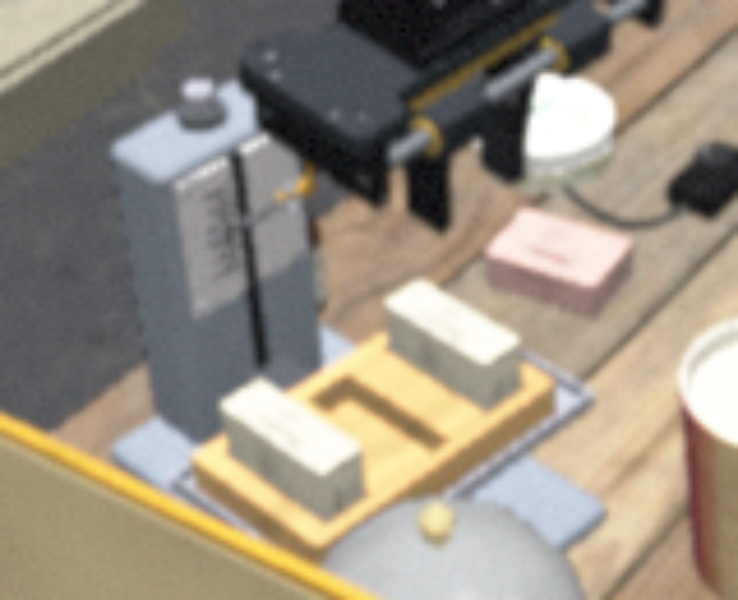

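View pics/top53.png

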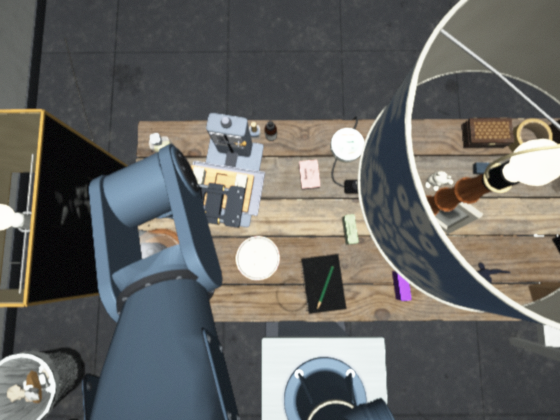

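```bash
python3 -c "
import cv2
a=cv2.imread('pics/wrist53.png')
cv2.imwrite('pics/w53d.png',cv2.resize(a[0:50,220:350],(780,300),interpolation=cv2.INTER_CUBIC))
a=cv2.imread('pics/scene53.png')
cv2.imwrite('pics/sc53d.png',cv2.resize(a[195:245,160:210],(600,600),interpolation=cv2.INTER_CUBIC))"; ls pics | head -80; cat h.py
```

```text
c35.png
lA.png
lAB.png
lB.png
o25.png
o26.png
o35.png
o36.png
o41.png
o42.png
o44.png
ob.png
ob2.png
ob3.png
or.png
ov12.png
ov13.png
ov14.png
ov14c.png
ov15.png
ov15c.png
ov16.png
ov16c.png
ov17.png
ov17c.png
ov18.png
ov18c.png
ov19.png
ov23.png
ov44.png
ov44b.png
ov44c.png
ov45.png
ov46.png
ov46c.png
ov47.png
ov47c.png
ov48.png
ov49.png
ov50.png
ov51.png
s0_21.png
sc15.png
sc18.png
sc19.png
sc20.png
sc21.png
sc24.png
sc28.png
sc33.png
sc39.png
sc40.png
sc48c.png
sc51c.png
sc53c.png
sc53d.png
scene0.png
scene1.png
scene10.png
scene12.png
scene15.png
scene18.png
scene19.png
scene2.png
scene20.png
scene21.png
scene23.png
scene24.png
scene25.png
scene28.png
scene3.png
scene30.png
scene32.png
scene33.png
scene34.png
scene39.png
scene4.png
scene40.png
scene43.png
scene48.png
import numpy as np,cv2,pickle
from scipy.spatial.transform import Rotation as R
def ray(c,px,o=None):
    u,v=px
    x=(u-c["cx"])/c["fx"];y=(v-c["cy"])/c["fy"]
    if "mount" in c:
        r=np.hypot(x,y);d=np.array([0,0,1.]) if r<1e-9 else np.array([np.sin(r)*x/r,np.sin(r)*y/r,np.cos(r)])
        d=np.array([d[0],-d[1],-d[2]])
        T=np.eye(4);T[:3,:3]=R.from_quat(o["tool_rot"]).as_matrix();T[:3,3]=o["position"]
        M=T@c["mount"]
    else:
        d=np.array([x,-y,-1.]);M=np.linalg.inv(c["world_to_cam"])
    return M[:3,3],M[:3,:3]@d
def onz(c,px,z,o=None):
    p,d=ray(c,px,o);return p+d*(z-p[2])/d[2]
def proj(c,P,o=None):
    P=np.asarray(P,float)
    if "mount" in c:
        T=np.eye(4);T[:3,:3]=R.from_quat(o["tool_rot"]).as_matrix();T[:3,3]=o["position"]
        W=np.linalg.inv(T@c["mount"])
    else: W=c["world_to_cam"]
    q=W[:3,:3]@P+W[:3,3];q=np.array([q[0],-q[1],-q[2]])
    if "mount" in c:
        th=np.arctan2(np.hypot(q[0],q[1]),q[2]);f=th/np.hypot(q[0],q[1])
        return np.array([c["cx"]+c["fx"]*q[0]*f,c["cy"]+c["fy"]*q[1]*f])
    return np.array([c["cx"]+c["fx"]*q[0]/q[2],c["cy"]+c["fy"]*q[1]/q[2]])
```

View pics/w53d.png

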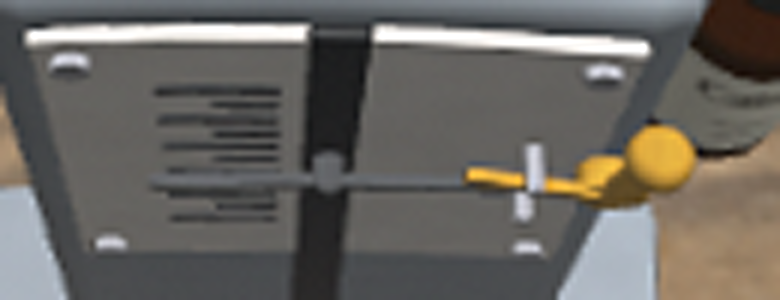

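View pics/sc53d.png

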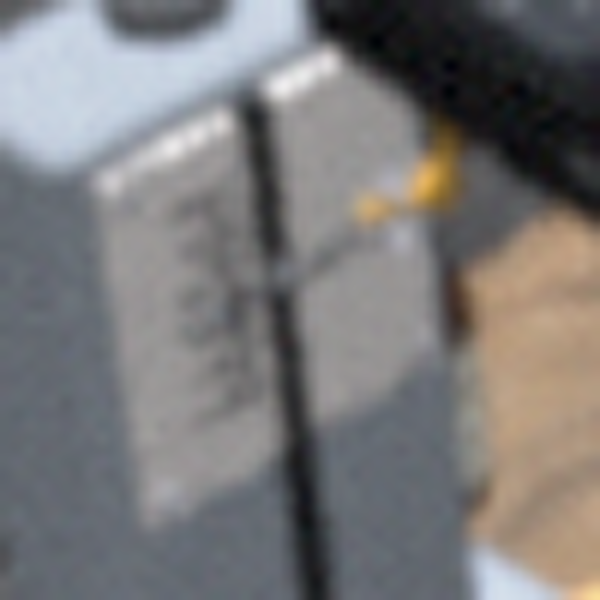

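```bash
python3 -c "
from rig import robot
print(robot.hand_in())"
```

```text
the job is handed in; nothing more can be done
None
```

I put two soap bars, cream and white, right home in the right and left slots of the rack, stopped there and handed the job in at about 45 s. The brass mark was at its upper stop, so two bars were needed.

**Last checks:**
- **Pointer:** it had settled and looked about 3 mm below the mark's tip in the wrist picture. The scene picture also showed it below, by several mm. I didn't correct either reading for parallax.
- **Pan:** it had sunk about 24 mm. I saw no sign of it reaching the 52 mm stop, but did not track its depth continuously.
- **Bars:** both stand at the same height in the rack.
- **Arm:** it was well clear of everything and read close to zero force.
- **Bystanders:** none that I could see had moved; in the last top picture the arm and the lamp shade hid part of the table.

**What went wrong on the way:** The first bar caught on a slot's rim before it went in. A pink bar was also knocked out of the gripper against the first bar and lay flat on the rack. I took it off and left it lying flat on the table as a spare, so it no longer stands on its edge. The tool also drifted into a tilt of about 6° that I could not remove, but it didn't stop the white bar going in.

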